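# Turn the griddle plate over to its ribbed side and lock it on its pins

## Robot

A 6-joint arm with a two-finger parallel gripper is mounted at the origin on a cart in front of the work surface, level with it; the furniture and walls round the work are solid. World frame = base frame: x ahead of the robot, y to its left, z up, the work surface at z = 0. Lengths are in mm, angles in rad, forces in N, time in s.
With the tool pointing down it reaches from about 350 to 875 mm from the base axis. Payload 4.2 kg.
Tool frame: the origin (TCP) lies midway between the tips of the shut fingers; the grasp point (between the pads) lies 19 mm behind it; z points along the fingers, y is the line along which they close (so a half turn about z gives the same grasp; the last joint's range is limited). The gripper opens to 85 mm and grips with 20 to 120 N. Pads are 22 mm wide; open, the fingers measure 114 mm over their backs; the gripper's body (76 mm by 85 mm) begins 54 mm behind the grasp point. The pads swing forward as they close: fully open they stand 13 mm farther back than shut.
Start: joints at [-1.021, 0.385, 0.008, 0, -1.194, -0.259], TCP at [179.215, -598.733, 196.012] pointing down, gripper open.
Joint ranges: [-3.14, 3.14], [-1.21, 2.06], [-1.07, 1.41], [-3.16, 2.05], [-2.99, -0.16], [-3.1, 3.1]. Speed limits (rad/s): [2.79, 2.79, 3.14, 3.14, 3.14, 3.14].

## Interface

Orientations are given as a unit quaternion [x, y, z, w].
In Python, from bench import arm gives the robot as it stands.
- The arm moves only by the tool send_rows, never from a script. Its argument "targets" is a list of rows, each an object of numbers: "gripper": the gripper command: -1 is fully open, 1 is shut, values between are in proportion; "x", "y", "z": the shift along the tool's x, y, z in cm; "ax", "ay", "az": the turn, a rotation vector about the tool's x, y, z in degrees. A call has 1 to 5 rows; each row shifts and turns the commanded pose from where the row before left it, along the tool's axes as they then stand; what a row does not reach is not made up. A row lasts 1/12 s, in which the tool goes at most 41.7 mm and 7.16 degrees, less where a joint would pass 70% of its speed; a pose out of reach is approached as far as the arm can. A call is refused whole if a number of a shift passes 4.17 or a number of a turn 7.16, either way. A call with a gripper value outside its range is refused whole. The fingers move at their own pace and stop on an object; the grip force is fixed at half the most. Time passes only in rows, so rows that do not move let the fingers close. It gives the time, the measured TCP pose, the force, the opening and the grip force at its end, in the units of the state.
- arm.read_state(): the state, without advancing time (a new reading comes with each control period).
- arm.get_image(name): name is "scene" or "top"; returns (picture, depth): 420x560x3 uint8, red, green, blue; 420x560 float32, mm along the optical axis (not along the pixel's ray), 0 where there is no reading.
- arm.camera_model(name): a dict with "fx", "fy", "cx", "cy" (pixels), "distortion" ([k1, k2, p1, p2, k3] as OpenCV has them; the pictures are not rectified), "cam_to_world" (4x4, takes a point from camera to world coordinates). Camera axes: x right, y down, z forward; pixel columns grow to the right and rows downward; lengths in mm; the calibration is good to about 2 mm. A picture is of the moment at which its call begins. camera_model takes no time and is no camera call.
- arm.job_done(): hands the job in; it is judged then, once.
Trained networks look in the newest picture that a camera, given by its name, has taken for a name from the list of things; names that differ only in an ending like _2 or _b are one class to them, and where a whole thing is asked for, a point or a joint stands for the part that bears it (a point fixed in the world has none). Each returns a list of dicts, best first, with "score" (0 to 1); they miss things now and then, are a little off and sometimes report something else, mostly with a low value. They report only what shows in the picture. A call takes as long as a camera call.
- arm.boxes_of(camera, thing): "rect" ([left, top, width, height] in pixels, round what is visible of it).
The state is a dict: "clock": time; "joints": joint angles; "joint_vel": joint speeds; "joint_efforts": joint torques, N m; "position": TCP position; "ee_rot": TCP orientation; "contact_force": force on the tool from outside, world axes, zero at the start; "wrist_torque": the same for the moment, N m; "gripper_width": finger opening in mm; "grasp_force": force on a finger pad.
Only numpy, scipy, OpenCV 4.12 (cv2) and the standard library are available. Lean on these libraries where they do the work, as an engineer would, in place of code of your own. Each camera call takes 0.05 s, during which the arm holds its last target. There are 200 camera calls.

## Task

The small griddle's plate is lying on the low draining rack on the counter with its smooth side up. Turn it over end for end and fit it on the griddle with the ribbed side up: one bar in the hinge cradle, the plate lying flat, fully down on all three locating pins; lower it gently, do not let it slam or fall. Then swing the hold-down clip fully across over the plate, and leave the things standing around where they are.

Things in the scene. Friction and masses are not known exactly. Their poses are not given: they have to be found in the camera images.
- plate: Reversible griddle plate, dark metal, about 0.6 kg, 130 mm (x) by 120 mm (y) by 12 mm; origin at its very centre, +z out of the smooth bright face, -z out of the dark ribbed face. Starts on the rack smooth face up, its y axis within 0.45 rad of the griddle's y. A steel wire loop lies in its mid-plane at each end (+y, -y), with a crossbar parallel to x, 8 mm thick and 96 mm long.
- bar_a (a point): Middle of the crossbar at the plate's +y end, on its axis, 98 mm from the plate's centre (the bar's axis is 38 mm out from the plate's end). Here the bar wears a red sleeve, 12 mm thick and 44 mm long, that turns on it with slight drag: pinched by the sleeve and lifted, the plate swings and hangs nearly straight down (swaying dies out in 1 to 2 s).
- bar_b (a point): The same at the plate's -y end.
- single_notch (a point): The plate's single notch, in the middle of its -x edge, 59 mm from the centre, at mid-thickness; it belongs on the front pin. Two more notches lie in the +x edge at y = +32 and -32 mm. All are open U-notches right through the plate, 13 mm wide, 12 mm deep.
- griddle: Griddle base, fixed: steel box 178 mm (x, from -98 to +80) by 112 mm (y), flat top 45 mm above the counter; origin on the counter under the middle of the plate's seat; -x is its front (black control panel), +y the end with the hinge cradle. A splash guard, 3 mm thick, stands along the rear at x = 81 mm, 23 mm above the top. A seated plate's loops overhang both ends.
- seat (a point): Where the plate's centre lies when it is seated: over the griddle's origin, 51 mm above the counter (6 mm above the flat top).
- cradle (a point): Hinge cradle: axis of a seated plate's bar, at its middle, 98 mm to the griddle's +y from the seat, 51 mm above the counter, axis along the griddle's x. Two brackets with V lips open to the top, 7 mm thick, at x = +34 and -34 mm, take the bar either side of its sleeve; mouth 36 mm wide, lip tops 60 mm above the counter. A plate resting in it can swing down about it like a lid onto the pins.
- front_pin (a point): The single front locating pin at the seated plate's mid-thickness, (-59, 0) mm from the seat. Two like it stand behind at (59, 32) and (59, -32) mm. Brass, 9 mm thick, tapered, 11.5 mm high; 1.5 to 2 mm of play in the notches. A plate with its notches the wrong way round stands up on the pins.
- clip (a joint): Hold-down clip: flat steel arm on an upright swivel at the griddle's front right corner; stays where left (about 2 N at its tab moves it). 0 = points to the griddle's -y, clear of the plate; starts between 0 and 0.25; grows counter-clockwise seen from above; 1.57 (stop) = points to the griddle's +x, fully across. It passes 2.5 mm above a seated plate and cannot pass one that stands up.
- clip_pivot (a point): The clip's swivel axis, at (-82, -36) mm from the griddle's origin, 63 mm above the counter.
- clip_tab (a point): Middle of the red upright tab near the clip's free end, 11 mm in diameter, 36 mm from the swivel axis; the tab reaches from 63.5 to 91.5 mm above the counter. Push it sideways.
- rack: Wire draining rack, fixed, 160 mm (x) by 100 mm (y), top 36 mm above the counter; origin on the counter under its centre. The plate's loops overhang its -y and +y ends, their bars 42 mm above the counter.
- phone_stand: Black phone stand, 123 mm round foot, 185 mm high, bystander; origin under its centre.
- chilli_jar: Spice jar with black cap and green label, 44 mm across, 105 mm high, bystander.
- pepper_jar: Spice jar with black cap and green label, 45 mm across, 105 mm high, bystander.
- sauce_pot: White and green sauce pot, 99 mm across, 128 mm high, bystander.
- lidded_mug: White lidded mug, 150 mm high, bystander.

How it is judged:
By the outcome, as a careful person would: the job done as asked, in the order asked, and still so for the second after the job is handed in, with the robot touching nothing.
It also fails if it takes over 64 s, if anything falls off the work surface, if the arm or the gripper's body presses on something with over 40 N, if the wrist force passes 120 N, or if a joint passes its speed limit or range.

## Working session

There is one attempt and no reset: what is moved stays moved. The work goes in short steps, Python scripts to look and compute and a tool call to move; the robot and the scene stay as the last step left them, time stands still between calls to the robot, and variables do not carry over. Pictures are saved under pics/ and viewed, at most 10 in all, crops included, and the job is handed in when it is done.

Besides the shell and the picture viewer there is one more tool, called after "Emit:" as name(argument=value, ...), one argument or row to a line, values as JSON. send_rows: Moves the arm, as the interface text tells. Its arguments: {"type":"object","properties":{"targets":{"type":"array"}},"required":["targets"]}

```bash
ls; mkdir -p pics; python3 - <<'E'
from bench import arm
import cv2,json
s=arm.read_state();print({k:s[k] for k in('clock','position','ee_rot','gripper_width')})
for c in('scene','top'):
    p,d=arm.get_image(c);cv2.imwrite(f'pics/{c}0.png',p[:,:,::-1])
    m=arm.camera_model(c);print(c,{k:m[k] if k!='cam_to_world' else [[round(float(v),3) for v in r] for r in m[k]] for k in m})
    for t in('plate','bar_a','griddle','rack','clip_tab','cradle','front_pin','single_notch','phone_stand','chilli_jar','sauce_pot','lidded_mug'):
        try: print(t,[(round(b['score'],2),[round(float(v)) for v in b['rect']]) for b in arm.boxes_of(c,t)[:2]])
        except Exception as e: print(t,e)
E
```

```text
pics
{'clock': 0.0, 'position': array([ 179.04743153, -598.1224012 ,  194.91720999]), 'ee_rot': array([-1.44802308e-01,  9.89460009e-01,  1.06970580e-03, -1.96091520e-04]), 'gripper_width': 84.9810220300018}
scene {'fx': 460.2547673252322, 'fy': 460.2547673252322, 'cx': 288.75452722128733, 'cy': 200.79909857895245, 'distortion': array([-0.10935983,  0.        ,  0.        ,  0.        ,  0.        ]), 'cam_to_world': [[-0.559, -0.564, 0.607, -258.221], [-0.829, 0.396, -0.396, 420.821], [-0.017, -0.725, -0.689, 984.422], [0.0, 0.0, 0.0, 1.0]]}
plate [(0.67, [313, 177, 43, 46])]
bar_a [(0.83, [314, 176, 39, 47])]
griddle [(0.95, [210, 183, 70, 67]), (0.48, [211, 155, 20, 36])]
rack [(0.47, [322, 215, 16, 6])]
clip_tab [(0.44, [244, 223, 16, 16]), (0.3, [274, 128, 34, 59])]
cradle [(0.69, [210, 182, 67, 69]), (0.55, [237, 225, 25, 10])]
front_pin [(0.74, [201, 185, 78, 66])]
single_notch [(0.75, [205, 186, 73, 61]), (0.56, [315, 175, 41, 47])]
phone_stand []
chilli_jar [(0.82, [237, 153, 18, 33])]
sauce_pot []
lidded_mug [(0.69, [148, 293, 68, 68]), (0.5, [274, 128, 35, 62])]
top {'fx':
[... 160 characters left out ...]
     , 0.        ]), 'cam_to_world': [[0.005, -0.998, 0.066, 481.9], [-1.0, -0.005, -0.008, -71.041], [0.008, -0.066, -0.998, 1224.042], [0.0, 0.0, 0.0, 1.0]]}
plate [(0.82, [328, 211, 46, 72])]
bar_a [(0.94, [329, 211, 49, 75]), (0.2, [417, 181, 41, 38])]
griddle [(0.65, [216, 163, 75, 78]), (0.33, [415, 184, 45, 35])]
rack [(0.68, [317, 233, 67, 40])]
clip_tab []
cradle [(0.82, [220, 162, 69, 79])]
front_pin [(0.62, [220, 161, 70, 77]), (0.56, [324, 208, 51, 74])]
single_notch [(0.58, [326, 208, 50, 76])]
phone_stand [(0.67, [308, 145, 50, 45])]
chilli_jar [(0.52, [274, 136, 16, 21])]
sauce_pot [(0.87, [416, 179, 45, 42]), (0.39, [114, 274, 54, 47])]
lidded_mug [(0.87, [112, 273, 58, 47])]
```

```bash
python3 - <<'E'
import cv2,numpy as np
t=cv2.imread('pics/top0.png');cv2.imwrite('pics/a.png',cv2.resize(t[125:295,190:410],None,fx=3.5,fy=3.5,interpolation=cv2.INTER_CUBIC)[:600])
s=cv2.imread('pics/scene0.png');cv2.imwrite('pics/b.png',cv2.resize(s[110:270,180:390],None,fx=3.7,fy=3.7,interpolation=cv2.INTER_CUBIC))
E
```

```text
(no output)
```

View pics/a.png

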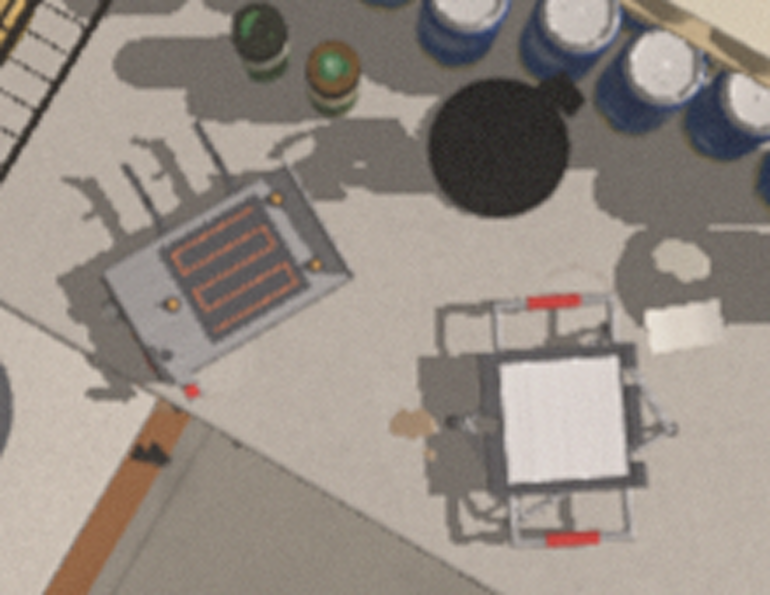

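View pics/b.png

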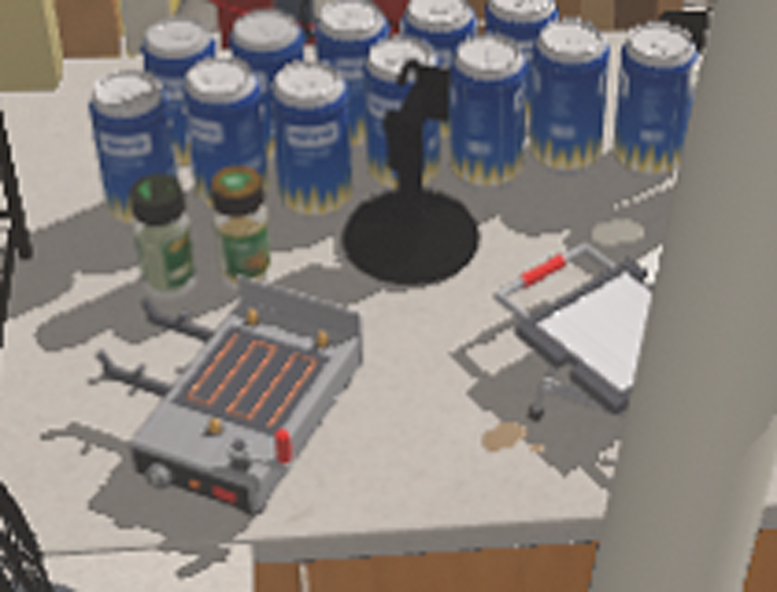

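The top view (3.5x crop) shows the griddle's pins at (172,304), (277,198) and (317,265), with the cradle to the upper left. The plate's red sleeves are at (554,301) for bar_a and (573,539) for bar_b, and the clip tab is at (191,391). The scene view (3.7x crop) agrees: pins at (214,427), (252,317) and (322,338), tab at (283,445).

```bash
cat > h.py <<'E'
import numpy as np,cv2
from bench import arm
from scipy.spatial.transform import Rotation as R
def ray(c,uv):
    m=arm.camera_model(c);K=np.array([[m['fx'],0,m['cx']],[0,m['fy'],m['cy']],[0,0,1]])
    n=cv2.undistortPoints(np.array([[uv]],float),K,np.array(m['distortion']))[0,0]
    T=np.array(m['cam_to_world']);return T[:3,3],T[:3,:3]@np.array([n[0],n[1],1])
def onz(c,uv,z):
    o,d=ray(c,uv);return o+d*(z-o[2])/d[2]
def red(c,p):
    h=cv2.cvtColor(p,cv2.COLOR_RGB2HSV);m=((h[...,0]<8)|(h[...,0]>172))&(h[...,1]>150)&(h[...,2]>90)
    n,l,s,ce=cv2.connectedComponentsWithStats(m.astype(np.uint8));return [(ce[i],s[i]) for i in range(1,n) if s[i,4]>=8]
def fit2(A,B):
    A=np.array(A,float);B=np.array(B,float);a=A-A.mean(0);b=B-B.mean(0)
    th=np.arctan2((a[:,0]*b[:,1]-a[:,1]*b[:,0]).sum(),(a*b).sum());c,s=np.cos(th),np.sin(th);M=np.array([[c,-s],[s,c]])
    t=B.mean(0)-M@A.mean(0);return th,t,B-(A@M.T+t)
E
python3 - <<'E'
from h import *
np.set_printoptions(precision=1,suppress=True)
P=[(-59,0),(59,32),(59,-32)]
for c,uv in (('top',[(239.1,211.9),(269.1,181.6),(280.6,200.7)]),('scene',[(237.8,225.4),(248.1,195.7),(267,201.4)])):
    w=[onz(c,u,54)[:2] for u in uv];th,t,r=fit2(P,w);print(c,'griddle',np.degrees(th),t,'res',r.tolist())
    p,d=arm.get_image(c)
    for ce,s in red(c,p): print(c,ce,s[4],'z46',onz(c,ce,46),'z78',onz(c,ce,78))
for n,uv,z in (('jarL top',(264,134),105),('jarR top',(285,144),105),('stand foot c',(332,167),10)): print(n,onz('top',uv,z))
s=arm.read_state();print(R.from_quat(s['ee_rot']).as_matrix(),s['clock'])
E
```

```text
top griddle -59.219367100753274 [598.4   3.4] res [[-0.2825371653223101, 0.7679998299568567], [0.3418355746043744, 0.05799887221495936], [-0.059298409282291686, -0.8259987021718231]]
top [66.9 10.2] 670 z46 [1160.7  567.3   46. ] z78 [1142.3  550.    78. ]
top [155.1  39. ] 1604 z46 [1079.5  308.9   46. ] z78 [1063.3  298.6   78. ]
top [82.  42.4] 526 z46 [1065.2  521.4   46. ] z78 [1049.4  505.4   78. ]
top [346.1  30.9] 37 z46 [1110.5 -256.4   46. ] z78 [1093.4 -251.4   78. ]
top [358.   37.3] 9 z46 [1091.  -291.9   46. ] z78 [1074.5 -285.9   78. ]
top [350.   41.9] 8 z46 [1077.1 -268.1   46. ] z78 [1061.  -262.7   78. ]
top [346.9  45.9] 26 z46 [1064.8 -258.8   46. ] z78 [1049.  -253.7   78. ]
top [74.3 99.3] 7135 z46 [895.2 538.8  46. ] z78 [883.9 522.3  78. ]
top [345.6  53.1] 16 z46 [1043.  -255.1   46. ] z78 [1027.7 -250.1   78. ]
top [392.9  55.8] 19 z46 [1035.3 -395.4   46. ] z78 [1020.3 -386.6   78. ]
top [385.1  67.8] 75 z46 [ 999. -372.   46.] z78 [ 984.9 -363.9   78. ]
top [482.  131.6] 127 z46 [ 808.5 -653.7   46. ] z78 [ 799.7 -637.9   78. ]
top [ 48.1 201.7] 14 z46 [5
[... 2299 characters left out ...]
2 z46 [524.2  21.2  46. ] z78 [497.5  34.8  78. ]
scene [240.2 243.1] 9 z46 [506.5  82.3  46. ] z78 [480.4  93.9  78. ]
scene [ 67.5 306.1] 360 z46 [569.8 541.7  46. ] z78 [541.6 537.6  78. ]
scene [ 48.1 309.9] 77 z46 [586.2 587.5  46. ] z78 [557.4 581.9  78. ]
scene [ 93.2 309.7] 20 z46 [523.1 488.9  46. ] z78 [496.5 486.5  78. ]
scene [ 96.2 324.2] 132 z46 [478.8 495.4  46. ] z78 [453.6 492.9  78. ]
scene [ 60.5 347.6] 22 z46 [463.9 588.4  46. ] z78 [439.3 582.6  78. ]
scene [126.8 409.2] 72 z46 [242.2 506.7  46. ] z78 [225.1 503.8  78. ]
jarL top [782.5 -17.4 105. ]
jarR top [754.7 -76.2 105. ]
stand foot c [ 708.5 -218.7   10. ]
[[-1.  -0.3  0. ]
 [-0.3  1.  -0. ]
 [-0.  -0.  -1. ]] 1.4
```

```bash
cat >> h.py <<'E'
def plan(way,g,start=None,dec=2):
    """way: list of (x,y,z,yaw_y_deg,n rows); tool down. prints rows in tool axes, starting at measured pose"""
    s=arm.read_state();M=R.from_quat(s['ee_rot']).as_matrix();p=np.array(s['position'])
    yaw=np.degrees(np.arctan2(M[1,1],M[0,1]))
    if start is not None: p,yaw=np.array(start[:3],float),start[3]
    for x,y,z,t,n in way:
        q=np.array([x,y,z],float);dy=(t-yaw+180)%360-180;p0,y0=p.copy(),yaw
        for i in range(n):
            tg=p0+(q-p0)*(i+1)/n;ty=y0+dy*(i+1)/n;a=np.radians(yaw);d=tg-p
            X=np.array([-np.sin(a),np.cos(a)])*-1  # tool x = yaw+90?
            X=np.array([np.cos(a+np.pi/2),np.sin(a+np.pi/2)]);Y=np.array([np.cos(a),np.sin(a)])
            r=[round(float(X@d[:2])/10,dec),round(float(Y@d[:2])/10,dec),round(float(-d[2])/10,dec)];az=round(-(ty-yaw),2)
            print('{"gripper":%g,"x":%g,"y":%g,"z":%g,"az":%g}'%(g,*r,az),end=',\n' if i%5==4 else ',')
            p=p+np.r_[(X*r[0]+Y*r[1])*10,-r[2]*10];yaw-=az
        print('--')
def st():
    s=arm.read_state();M=R.from_quat(s['ee_rot']).as_matrix()
    print('t',round(s['clock'],2),'p',np.round(s['position'],1),'yawy',round(np.degrees(np.arctan2(M[1,1],M[0,1])),1),'z',np.round(M[:,2],3),'F',np.round(s['contact_force'],1),'w',round(s['gripper_width'],1),'gf',round(s['grasp_force'],1),'j',np.round(s['joints'],2))
E
sed -i '/# tool x = yaw/d' h.py
python3 -c "
from h import *
st();plan([(573,-259,100,184.8,15)],.2)"
```

```text
t 1.4 p [ 179.2 -598.7  196. ] yawy 106.7 z [ 0. -0. -1.] F [0.4 0.5 0.5] w 85.0 gf 0.0 j [-1.02  0.38  0.01 -0.   -1.19 -0.26]
{"gripper":0.2,"x":-3.16,"y":1.42,"z":0.64,"az":-5.21},{"gripper":0.2,"x":-3.28,"y":1.12,"z":0.64,"az":-5.21},{"gripper":0.2,"x":-3.37,"y":0.82,"z":0.64,"az":-5.21},{"gripper":0.2,"x":-3.43,"y":0.51,"z":0.64,"az":-5.21},{"gripper":0.2,"x":-3.46,"y":0.2,"z":0.64,"az":-5.21},
{"gripper":0.2,"x":-3.47,"y":-0.12,"z":0.64,"az":-5.21},{"gripper":0.2,"x":-3.44,"y":-0.43,"z":0.64,"az":-5.2},{"gripper":0.2,"x":-3.39,"y":-0.74,"z":0.64,"az":-5.21},{"gripper":0.2,"x":-3.3,"y":-1.04,"z":0.64,"az":-5.21},{"gripper":0.2,"x":-3.2,"y":-1.34,"z":0.64,"az":-5.21},
{"gripper":0.2,"x":-3.06,"y":-1.63,"z":0.64,"az":-5.21},{"gripper":0.2,"x":-2.91,"y":-1.9,"z":0.64,"az":-5.21},{"gripper":0.2,"x":-2.71,"y":-2.15,"z":0.64,"az":-5.21},{"gripper":0.2,"x":-2.51,"y":-2.39,"z":0.64,"az":-5.21},{"gripper":0.2,"x":-2.29,"y":-2.61,"z":0.64,"az":-5.21},
--
```

Emit:
send_rows(
  targets=[
    {"gripper": 0.2,"x": -3.2,"y": 1.4,"z": 0.6,"az": -5.2},
    {"gripper": 0.2,"x": -3.3,"y": 1.1,"z": 0.6,"az": -5.2},
    {"gripper": 0.2,"x": -3.4,"y": 0.8,"z": 0.6,"az": -5.2},
    {"gripper": 0.2,"x": -3.4,"y": 0.5,"z": 0.6,"az": -5.2},
    {"gripper": 0.2,"x": -3.5,"y": 0.2,"z": 0.6,"az": -5.2},
  ],
)

```text
$.targets[0]: bad value
```

Emit:
send_rows(
  targets=[
    {"gripper": 0.2,"x": -3.5,"y": -0.1,"z": 0.6,"az": -5.2},
    {"gripper": 0.2,"x": -3.4,"y": -0.4,"z": 0.6,"az": -5.2},
    {"gripper": 0.2,"x": -3.4,"y": -0.7,"z": 0.6,"az": -5.2},
    {"gripper": 0.2,"x": -3.3,"y": -1.0,"z": 0.6,"az": -5.2},
    {"gripper": 0.2,"x": -3.2,"y": -1.3,"z": 0.6,"az": -5.2},
  ],
)

```text
$.targets[0]: bad value
```

Emit:
send_rows(
  targets=[
    {"gripper": 0.2,"x": -3.1,"y": -1.6,"z": 0.6,"az": -5.2},
    {"gripper": 0.2,"x": -2.9,"y": -1.9,"z": 0.6,"az": -5.2},
    {"gripper": 0.2,"x": -2.7,"y": -2.2,"z": 0.6,"az": -5.2},
    {"gripper": 0.2,"x": -2.5,"y": -2.4,"z": 0.6,"az": -5.2},
    {"gripper": 0.2,"x": -2.3,"y": -2.6,"z": 0.6,"az": -5.2},
  ],
)

```text
$.targets[0]: bad value
```

```bash
python3 -c "
from h import *
st();plan([(573,-259,24,184.8,5)],.2)
c='scene';p,d=arm.get_image(c);cv2.imwrite('pics/c.png',cv2.resize(p[100:280,180:390,::-1],None,fx=3.3,fy=3.3))
for ce,s in red(c,p):
  if 150<ce[1]<260 and 230<ce[0]<400: print(ce,s[4],onz(c,ce,46))"
```

```text
t 1.4 p [ 179.2 -598.7  196. ] yawy 106.7 z [ 0. -0. -1.] F [0.4 0.5 0.5] w 85.0 gf 0.0 j [-1.02  0.38  0.01 -0.   -1.19 -0.26]
{"gripper":0.2,"x":-9.49,"y":4.25,"z":3.44,"az":-15.63},{"gripper":0.2,"x":-10.29,"y":1.54,"z":3.44,"az":-15.63},{"gripper":0.2,"x":-10.32,"y":-1.3,"z":3.44,"az":-15.62},{"gripper":0.2,"x":-9.59,"y":-4.02,"z":3.44,"az":-15.63},{"gripper":0.2,"x":-8.16,"y":-6.46,"z":3.44,"az":-15.63},
--
[326.48275862 182.75862069] 29 [ 569.07151666 -259.00841702   46.        ]
[256.13636364 229.72727273] 22 [524.21397263  21.20279605  46.        ]
[240.22222222 243.11111111] 9 [506.51107235  82.33430536  46.        ]
```

Emit:
send_rows(
  targets=[
    {"gripper": 0.2,"x": -3.2,"y": 1.4,"z": 0.6,"ax": 0,"ay": 0,"az": -5.2},
    {"gripper": 0.2,"x": -3.3,"y": 1.1,"z": 0.6,"ax": 0,"ay": 0,"az": -5.2},
    {"gripper": 0.2,"x": -3.4,"y": 0.8,"z": 0.6,"ax": 0,"ay": 0,"az": -5.2},
    {"gripper": 0.2,"x": -3.4,"y": 0.5,"z": 0.6,"ax": 0,"ay": 0,"az": -5.2},
    {"gripper": 0.2,"x": -3.5,"y": 0.2,"z": 0.6,"ax": 0,"ay": 0,"az": -5.2},
  ],
)

```text
clock: 1.87
position: [312.6, -484.8, 165.9]
ee_rot: [-0.366, 0.931, -0.0, 0.0]
contact_force: [-0.0, 0.4, -0.5]
gripper_width: 33.9
grasp_force: 0.0
```

Emit:
send_rows(
  targets=[
    {"gripper": 0.2,"x": -3.5,"y": -0.1,"z": 0.6,"ax": 0,"ay": 0,"az": -5.2},
    {"gripper": 0.2,"x": -3.4,"y": -0.4,"z": 0.6,"ax": 0,"ay": 0,"az": -5.2},
    {"gripper": 0.2,"x": -3.4,"y": -0.7,"z": 0.6,"ax": 0,"ay": 0,"az": -5.2},
    {"gripper": 0.2,"x": -3.3,"y": -1.0,"z": 0.6,"ax": 0,"ay": 0,"az": -5.2},
    {"gripper": 0.2,"x": -3.2,"y": -1.3,"z": 0.6,"ax": 0,"ay": 0,"az": -5.2},
  ],
)

```text
clock: 2.28
position: [442.9, -370.4, 136.0]
ee_rot: [-0.566, 0.824, -0.0, 0.0]
contact_force: [0.3, -0.5, -0.4]
gripper_width: 34.4
grasp_force: 0.0
```

Emit:
send_rows(
  targets=[
    {"gripper": 0.2,"x": -3.1,"y": -1.6,"z": 0.6,"ax": 0,"ay": 0,"az": -5.2},
    {"gripper": 0.2,"x": -2.9,"y": -1.9,"z": 0.6,"ax": 0,"ay": 0,"az": -5.2},
    {"gripper": 0.2,"x": -2.7,"y": -2.2,"z": 0.6,"ax": 0,"ay": 0,"az": -5.2},
    {"gripper": 0.2,"x": -2.5,"y": -2.4,"z": 0.6,"ax": 0,"ay": 0,"az": -5.2},
    {"gripper": 0.2,"x": -2.3,"y": -2.6,"z": 0.6,"ax": 0,"ay": 0,"az": -5.2},
  ],
)

```text
clock: 2.7
position: [574.8, -257.2, 105.9]
ee_rot: [0.737, -0.676, 0.0, -0.0]
contact_force: [-0.2, -0.6, -1.0]
gripper_width: 34.3
grasp_force: 0.0
```

```bash
sed -i 's/"az":%g}/"ax":0,"ay":0,"az":%g}/' h.py; python3 -c "
from h import *
c='scene';p,d=arm.get_image(c);
for ce,s in red(c,p):
  if 150<ce[1]<260 and 230<ce[0]<400: print(ce,s[4],onz(c,ce,46))
st();plan([(573,-259,24,184.8,5)],.2)"
```

```text
[372.1   217.575] 40 [ 375.12808843 -274.20863977   46.        ]
[256.         229.66666667] 24 [524.628641    21.39623853  46.        ]
[240.  243.1] 10 [506.89042465  82.81203937  46.        ]
t 2.75 p [ 579.  -253.8  104.3] yawy -174.6 z [ 0.002  0.    -1.   ] F [ 3.1  0.6 -0.2] w 34.4 gf 0.0 j [-0.16  0.47 -0.1  -0.   -1.    0.25]
{"gripper":0.2,"x":0.09,"y":0.13,"z":1.61,"ax":0,"ay":0,"az":0.12},{"gripper":0.2,"x":0.09,"y":0.13,"z":1.6,"ax":0,"ay":0,"az":0.11},{"gripper":0.2,"x":0.1,"y":0.13,"z":1.61,"ax":0,"ay":0,"az":0.12},{"gripper":0.2,"x":0.09,"y":0.12,"z":1.61,"ax":0,"ay":0,"az":0.11},{"gripper":0.2,"x":0.09,"y":0.13,"z":1.6,"ax":0,"ay":0,"az":0.12},
--
```

Emit:
send_rows(
  targets=[
    {"gripper": 0.2,"x": 0.1,"y": 0.1,"z": 1.6,"ax": 0,"ay": 0,"az": 0},
    {"gripper": 0.2,"x": 0.1,"y": 0.1,"z": 1.6,"ax": 0,"ay": 0,"az": 0},
    {"gripper": 0.2,"x": 0,"y": 0,"z": 1.6,"ax": 0,"ay": 0,"az": 0},
    {"gripper": 0.2,"x": 0,"y": 0,"z": 1.6,"ax": 0,"ay": 0,"az": 0},
    {"gripper": 0.2,"x": 0,"y": 0,"z": 1.2,"ax": 0,"ay": 0,"az": 0},
  ],
)

```text
clock: 3.17
position: [571.1, -260.6, 28.6]
ee_rot: [0.735, -0.678, -0.001, 0.0]
contact_force: [-0.3, 0.4, 0.5]
gripper_width: 34.0
grasp_force: 0.0
```

```bash
python3 -c "
from h import *
p,d=arm.get_image('scene');cv2.imwrite('pics/d.png',cv2.resize(p[110:270,180:390,::-1],None,fx=3.7,fy=3.7))
st()"
```

```text
t 3.22 p [ 569.5 -260.1   26.2] yawy -175.4 z [-0.005  0.002 -1.   ] F [-0.5  0.9 -1.6] w 34.4 gf 0.0 j [-0.17  0.55 -0.19 -0.   -0.84  0.25]
```

View pics/d.png

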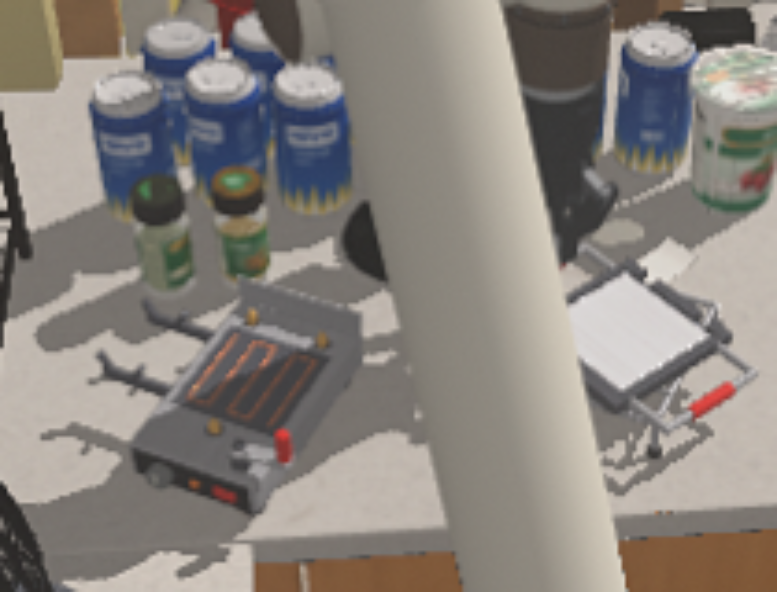

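The arm hides bar_a's middle at about (570,260), and bar_b is visible at (713,400). The plate is undisturbed and there is no contact force, so I'm closing now.

Emit:
send_rows(
  targets=[
    {"gripper": 0.4,"x": 0,"y": -0.1,"z": 0.2,"ax": 0,"ay": 0,"az": 0},
    {"gripper": 1,"x": 0,"y": 0,"z": 0,"ax": 0,"ay": 0,"az": 0},
    {"gripper": 1,"x": 0,"y": 0,"z": 0,"ax": 0,"ay": 0,"az": 0},
    {"gripper": 1,"x": 0,"y": 0,"z": 0,"ax": 0,"ay": 0,"az": 0},
    {"gripper": 1,"x": 0,"y": 0,"z": 0,"ax": 0,"ay": 0,"az": 0},
  ],
)

```text
clock: 3.63
position: [573.2, -260.7, 29.0]
ee_rot: [0.735, -0.678, 0.001, -0.0]
contact_force: [0.2, 0.2, 0.2]
gripper_width: 0.2
grasp_force: 0.0
```

```bash
python3 -c "
from h import *
st()"
```

```text
t 3.63 p [ 573.2 -260.7   29. ] yawy -175.3 z [ 0.002 -0.    -1.   ] F [0.2 0.2 0.2] w 0.2 gf 0.0 j [-0.17  0.55 -0.18  0.   -0.84  0.25]
```

```bash
python3 -c "
from h import *
t,_=arm.get_image('top');p,d=arm.get_image('scene')
a=cv2.resize(t[190:290,300:400,::-1],(400,400),interpolation=cv2.INTER_CUBIC);b=cv2.resize(p[150:250,300:400,::-1],(400,400),interpolation=cv2.INTER_CUBIC)
cv2.imwrite('pics/e.png',np.hstack([a,b]));st()
for c,q in(('top',t),('scene',p)):
  for ce,s in red(c,q):
    if 150<ce[1]<300 and 310<ce[0]<400: print(c,ce,s[4],onz(c,ce,46))"
```

```text
t 3.73 p [ 573.  -260.7   28.7] yawy -175.3 z [ 0.001 -0.    -1.   ] F [-0.1 -0.3  0.3] w 0.0 gf 0.0 j [-0.17  0.55 -0.18  0.   -0.84  0.25]
top [353.54545455 278.45454545] 33 [ 378.6958897  -275.34042228   46.        ]
scene [372.1   217.575] 40 [ 375.12808843 -274.20863977   46.        ]
```

View pics/e.png

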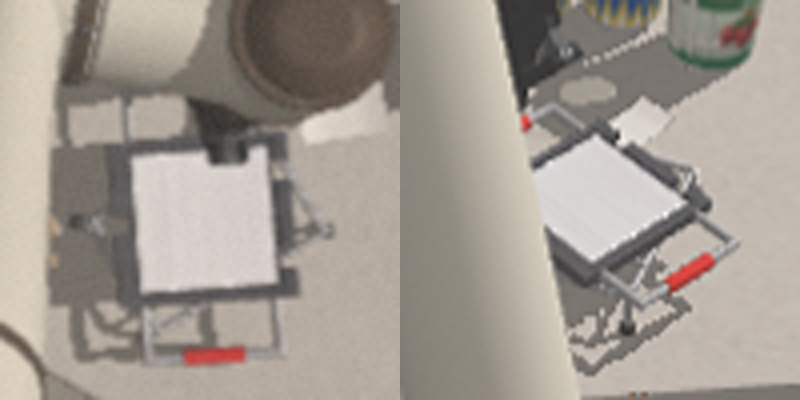

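```bash
python3 -c "
from h import *
np.set_printoptions(precision=0,suppress=True)
def pt(c,u,v,d):
  o,r=ray(c,(u,v));return o+r*d[v,u]
for c,us in(('top',[(u,v) for v in range(212,234,4) for u in range(345,366,4)]),('scene',[(u,v) for v in range(150,184,5) for u in range(424,440,3)])):
  p,d=arm.get_image(c);
  if c=='scene': us=[(u-100,v) for u,v in us]
  for u,v in us: print(c,(u,v),p[v,u],pt(c,u,v,d))
" | awk '{print}' | head -90
```

```text
top (345, 212) [112 107  97] [ 545. -201.  375.]
top (349, 212) [116 111 101] [ 545. -209.  377.]
top (353, 212) [116 110 101] [ 545. -217.  383.]
top (357, 212) [117 110 102] [ 545. -224.  386.]
top (361, 212) [103 100  89] [ 544. -230.  400.]
top (365, 212) [91 81 72] [ 543. -235.  413.]
top (345, 216) [182 170 158] [ 561. -258.    4.]
top (349, 216) [58 55 52] [ 546. -233.  232.]
top (353, 216) [72 65 59] [ 543. -234.  285.]
top (357, 216) [99 92 84] [ 538. -228.  365.]
top (361, 216) [111 105  97] [ 537. -235.  372.]
top (365, 216) [109 104  96] [ 536. -239.  393.]
top (345, 220) [182 170 161] [ 549. -258.    4.]
top (349, 220) [77 72 69] [ 542. -251.  124.]
top (353, 220) [57 57 51] [ 538. -246.  211.]
top (357, 220) [60 56 53] [ 535. -247.  264.]
top (361, 220) [68 62 57] [ 532. -245.  323.]
top (365, 220) [102  93  87] [ 532. -253.  326.]
top (345, 224) [102  96  93] [ 537. -259.   -3.]
top (349, 224) [93 87 85] [ 537. -271.    1.]
top (353, 224) [69 67 67] [ 530. -256.  152.]
top (357, 224) [86 82 82] [ 530. -264.  171.]
top (361, 224) [89 88 89] [ 535. -297.   49.]
top (365,
[... 1970 characters left out ...]
]
scene (336, 170) [114 109 105] [ 648. -362.   -5.]
scene (339, 170) [122 118 113] [ 635. -364.    2.]
scene (324, 175) [202 194 180] [185.  62. 501.]
scene (327, 175) [212 203 189] [188.  54. 495.]
scene (330, 175) [49 48 50] [ 562. -266.   79.]
scene (333, 175) [120 116 110] [ 628. -333.    0.]
scene (336, 175) [119 114 109] [ 624. -343.   -1.]
scene (339, 175) [122 117 112] [ 619. -351.   -2.]
scene (324, 180) [198 191 176] [180.  66. 496.]
scene (327, 180) [207 199 185] [182.  59. 491.]
scene (330, 180) [222 127 116] [ 571. -274.   49.]
scene (333, 180) [151 140 138] [ 576. -290.   37.]
scene (336, 180) [119 114 109] [ 607. -330.   -6.]
scene (339, 180) [118 114 110] [ 597. -334.   -0.]
```

Emit:
send_rows(
  targets=[
    {"gripper": 1,"x": 0,"y": 0,"z": -1.0,"ax": 0,"ay": 0,"az": 0},
    {"gripper": 1,"x": 0,"y": 0,"z": -2.0,"ax": 0,"ay": 0,"az": 0},
    {"gripper": 1,"x": 0,"y": 0,"z": -3.0,"ax": 0,"ay": 0,"az": 0},
    {"gripper": 1,"x": 0,"y": 0,"z": 0,"ax": 0,"ay": 0,"az": 0},
    {"gripper": 1,"x": 0,"y": 0,"z": 0,"ax": 0,"ay": 0,"az": 0},
  ],
)

```text
clock: 4.25
position: [574.3, -261.0, 91.1]
ee_rot: [0.735, -0.678, 0.002, -0.001]
contact_force: [0.3, 0.7, 0.2]
gripper_width: 0.5
grasp_force: 0.0
```

```bash
python3 -c "
from h import *
t,d2=arm.get_image('top');p,d=arm.get_image('scene')
a=cv2.resize(t[190:290,300:400,::-1],(400,400),interpolation=cv2.INTER_CUBIC);b=cv2.resize(p[130:230,270:370,::-1],(400,400),interpolation=cv2.INTER_CUBIC)
cv2.imwrite('pics/f.png',np.hstack([a,b]));st()
for c,q,dd in(('top',t,d2),('scene',p,d)):
  for ce,s in red(c,q):
    if 150<ce[1]<300 and 310<ce[0]<400: 
      o,r=ray(c,ce);print(c,ce,s[4],onz(c,ce,46),o+r*dd[int(ce[1]),int(ce[0])])"
```

```text
t 4.35 p [ 572.3 -260.4   88.1] yawy -175.4 z [-0.  0. -1.] F [-0.6 -0.1  0.3] w -0.2 gf 0.0 j [-0.17  0.48 -0.12 -0.   -0.97  0.25]
top [344.         211.66666667] 9 [ 570.93655449 -248.90472381   46.        ] [ 542.29620107 -191.69148447  424.93905834]
top [353.54545455 278.45454545] 33 [ 378.6958897  -275.34042228   46.        ] [ 378.63835055 -275.45432533   45.34320705]
scene [372.1   217.575] 40 [ 375.12808843 -274.20863977   46.        ] [ 375.66224746 -274.79481977   45.20854584]
```

View pics/f.png

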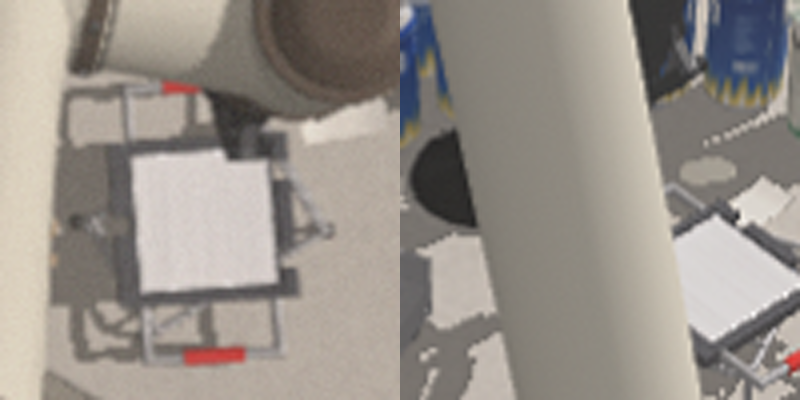

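```bash
python3 -c "
from h import *
def proj(c,P):
  m=arm.camera_model(c);K=np.array([[m['fx'],0,m['cx']],[0,m['fy'],m['cy']],[0,0,1]]);T=np.linalg.inv(np.array(m['cam_to_world']))
  return cv2.projectPoints(np.array([P],float),cv2.Rodrigues(T[:3,:3])[0],T[:3,3],K,np.array(m['distortion']))[0][0,0].round(1)
for P in [(558.5,-271,79),(558.5,-271,60),(558.5,-271,48),(558.5,-271,29),(573,-280,42),(573,-237,42),(573,-306,42)]: print(P,proj('scene',P))
t,d=arm.get_image('top')
for P in [(573,-260,88),(573,-260,107),(520,-260,220),(573,-260,200),(573,-260,42)]: print('top',P,proj('top',P))
"
```

```text
(558.5, -271, 79) [332.2 175. ]
(558.5, -271, 60) [331.9 179.7]
(558.5, -271, 48) [331.7 182.6]
(558.5, -271, 29) [331.4 187.2]
(573, -280, 42) [331.  180.5]
(573, -237, 42) [320.  185.8]
(573, -306, 42) [337.6 177.4]
top (573, -260, 88) [350.2 209.8]
top (573, -260, 107) [351.4 209.3]
top (520, -260, 220) [359.2 227. ]
top (573, -260, 200) [357.6 206.3]
top (573, -260, 42) [347.6 211.1]
```

Emit:
send_rows(
  targets=[
    {"gripper": 0.2,"x": 0,"y": 0,"z": 0,"ax": 0,"ay": 0,"az": 0},
    {"gripper": 0.2,"x": 0,"y": 0,"z": 0,"ax": 0,"ay": 0,"az": 0},
    {"gripper": 0.2,"x": 0,"y": 0,"z": 2.0,"ax": 0,"ay": 0,"az": 0},
    {"gripper": 0.2,"x": 0,"y": 0,"z": 2.0,"ax": 0,"ay": 0,"az": 0},
    {"gripper": 0.2,"x": 0,"y": 0,"z": 1.5,"ax": 0,"ay": 0,"az": 0},
  ],
)

```text
clock: 4.82
position: [571.8, -260.3, 31.1]
ee_rot: [0.735, -0.678, -0.001, 0.0]
contact_force: [-0.6, 0.6, -0.8]
gripper_width: 34.0
grasp_force: 0.0
```

Emit:
send_rows(
  targets=[
    {"gripper": 0.2,"x": 0,"y": 0,"z": 0.5,"ax": 0,"ay": 0,"az": 0},
    {"gripper": 0.2,"x": 0,"y": 0,"z": 0.5,"ax": 0,"ay": 0,"az": 0},
    {"gripper": 0.2,"x": 0,"y": 0,"z": 0.3,"ax": 0,"ay": 0,"az": 0},
    {"gripper": 0.2,"x": 0,"y": 0,"z": 0.3,"ax": 0,"ay": 0,"az": 0},
    {"gripper": 0.2,"x": 0,"y": 0,"z": 0,"ax": 0,"ay": 0,"az": 0},
  ],
)

```text
clock: 5.23
position: [572.8, -260.6, 17.1]
ee_rot: [0.735, -0.678, 0.0, -0.0]
contact_force: [-0.3, -0.9, 0.7]
gripper_width: 33.9
grasp_force: 0.0
```

```bash
python3 -c "
from h import *
st()"
```

```text
t 5.23 p [ 572.8 -260.6   17.1] yawy -175.3 z [ 0. -0. -1.] F [-0.3 -0.9  0.7] w 33.9 gf 0.0 j [-0.17  0.56 -0.19 -0.   -0.82  0.25]
```

Emit:
send_rows(
  targets=[
    {"gripper": 1,"x": 0,"y": 0,"z": 0,"ax": 0,"ay": 0,"az": 0},
    {"gripper": 1,"x": 0,"y": 0,"z": 0,"ax": 0,"ay": 0,"az": 0},
    {"gripper": 1,"x": 0,"y": 0,"z": 0,"ax": 0,"ay": 0,"az": 0},
    {"gripper": 1,"x": 0,"y": 0,"z": 0,"ax": 0,"ay": 0,"az": 0},
  ],
)

```text
clock: 5.57
position: [572.9, -260.6, 17.5]
ee_rot: [0.735, -0.678, 0.0, -0.0]
contact_force: [0.3, -1.1, -0.0]
gripper_width: 0.2
grasp_force: 0.0
```

```bash
python3 -c "
from h import *
st()
p,d=arm.get_image('scene')
for v in range(168,192,2):
  print(v,[(u,p[v,u].tolist(),(lambda o,r:(o+r*d[v,u]).round().tolist())(*ray('scene',(u,v)))) for u in (329,331,333)])
"
```

```text
t 5.57 p [ 572.9 -260.6   17.5] yawy -175.3 z [ 0.001 -0.    -1.   ] F [ 0.3 -1.1 -0. ] w 0.2 gf 0.0 j [-0.17  0.56 -0.19  0.   -0.82  0.25]
168 [(329, [58, 57, 56], [567.0, -264.0, 104.0]), (331, [58, 57, 56], [564.0, -269.0, 103.0]), (333, [71, 70, 69], [561.0, -275.0, 102.0])]
170 [(329, [59, 59, 58], [555.0, -255.0, 108.0]), (331, [65, 65, 65], [541.0, -250.0, 120.0]), (333, [58, 57, 56], [536.0, -254.0, 122.0])]
172 [(329, [56, 56, 55], [552.0, -253.0, 104.0]), (331, [58, 57, 56], [544.0, -253.0, 109.0]), (333, [57, 57, 55], [531.0, -250.0, 120.0])]
174 [(329, [56, 55, 54], [559.0, -258.0, 89.0]), (331, [56, 55, 54], [541.0, -251.0, 105.0]), (333, [104, 101, 97], [631.0, -335.0, 2.0])]
176 [(329, [51, 50, 51], [560.0, -260.0, 80.0]), (331, [77, 76, 75], [560.0, -268.0, 75.0]), (333, [134, 128, 121], [624.0, -330.0, 0.0])]
178 [(329, [74, 73, 71], [561.0, -261.0, 70.0]), (331, [62, 65, 65], [563.0, -271.0, 64.0]), (333, [179, 176, 176], [574.0, -288.0, 48.0])]
180 [(329, [136, 106, 100], [560.0, -261.0, 63.0]), (331, [211, 66, 62], [571.0, -278.0, 47.0]), (333, [153, 140, 138], [571.0, -286.0, 42.0])]
182 [(329, [199, 138, 128], [569.0, -269.0, 44.0]), (331, [153, 82, 79], [604.0, -307.0, -0.0]), (333, [190, 182, 172], [605.0, -315.0, -5.0])]
184 [(329, [206, 195, 180], [184.0, 52.0, 477.0]), (331, [193, 187, 177], [595.0, -299.0, 2.0]), (333, [192, 182, 173], [595.0, -308.0, -3.0])]
186 [(329, [212, 204, 188], [183.0, 52.0, 473.0]), (331, [195, 187, 178], [590.0, -296.0, -2.0]), (333, [194, 186, 178], [585.0, -299.0, 1.0])]
188 [(329, [210, 202, 187], [181.0, 54.0, 471.0]), (331, [197, 187, 178], [579.0, -287.0, 3.0]), (333, [200, 192, 182], [578.0, -295.0, -1.0])]
190 [(329, [210, 201, 187], [178.0, 56.0, 470.0]), (331, [165, 159, 152], [536.0, -251.0, 44.0]), (333, [98, 96, 100], [528.0, -252.0, 50.0])]
```

Emit:
send_rows(
  targets=[
    {"gripper": 1,"x": 0,"y": 0,"z": -2.0,"ax": 0,"ay": 0,"az": 0},
    {"gripper": 1,"x": 0,"y": 0,"z": -3.0,"ax": 0,"ay": 0,"az": 0},
    {"gripper": 1,"x": 2.7,"y": -0.5,"z": -3.0,"ax": 0,"ay": 0,"az": 0},
    {"gripper": 1,"x": 2.7,"y": -0.5,"z": 0,"ax": 0,"ay": 0,"az": 0},
    {"gripper": 1,"x": 2.6,"y": 0,"z": 1.0,"ax": 0,"ay": 0,"az": 0},
  ],
)

```text
clock: 6.03
position: [593.3, -341.5, 92.8]
ee_rot: [0.736, -0.677, 0.005, -0.002]
contact_force: [-0.2, -0.9, -0.1]
gripper_width: -0.1
grasp_force: 0.0
```

Emit:
send_rows(
  targets=[
    {"gripper": 1,"x": 0,"y": 0,"z": 3.0,"ax": 0,"ay": 0,"az": 0},
    {"gripper": 1,"x": 0,"y": 0,"z": 3.0,"ax": 0,"ay": 0,"az": 0},
    {"gripper": 1,"x": 0,"y": 0,"z": 1.0,"ax": 0,"ay": 0,"az": 0},
    {"gripper": 1,"x": 0,"y": 0,"z": 0,"ax": 0,"ay": 0,"az": 0},
  ],
)

```text
clock: 6.37
position: [586.6, -338.7, 13.4]
ee_rot: [0.735, -0.678, -0.003, 0.001]
contact_force: [-0.7, -0.1, 0.0]
gripper_width: 0.3
grasp_force: 0.0
```

```bash
python3 -c "
from h import *
st()
p,d=arm.get_image('scene');cv2.imwrite('pics/g.png',cv2.resize(p[140:230,300:420,::-1],None,fx=6,fy=6,interpolation=cv2.INTER_CUBIC))
"
```

```text
t 6.37 p [ 586.6 -338.7   13.4] yawy -175.4 z [-0.007  0.003 -1.   ] F [-0.7 -0.1  0. ] w 0.3 gf 0.0 j [-0.29  0.64 -0.05 -0.   -0.89  0.37]
```

View pics/g.png

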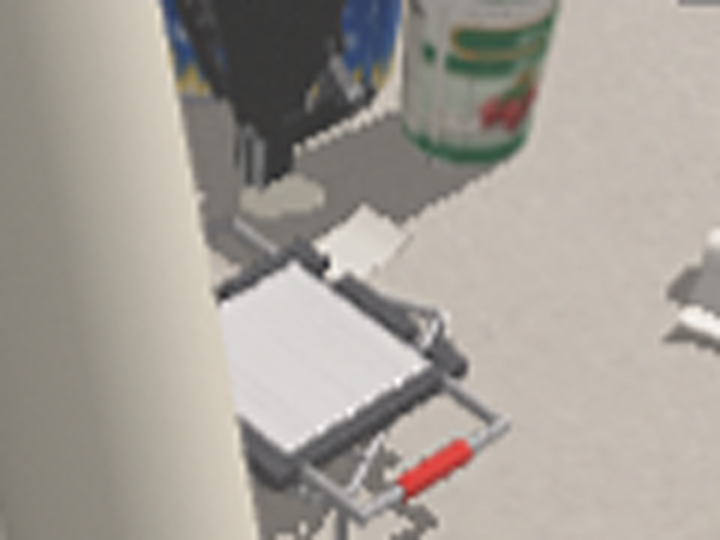

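The shut fingertips show at crop (255,185), i.e. pixel (342.5,171). I'll compare this with the projected reported TCP.

```bash
cat >> h.py <<'E'
def proj(c,P):
  m=arm.camera_model(c);K=np.array([[m['fx'],0,m['cx']],[0,m['fy'],m['cy']],[0,0,1]]);T=np.linalg.inv(np.array(m['cam_to_world']))
  return cv2.projectPoints(np.array([P],float),cv2.Rodrigues(T[:3,:3])[0],T[:3,3],K,np.array(m['distortion']))[0][0,0].round(1)
def pt(c,u,v,d):
  o,r=ray(c,(u,v));return (o+r*d[v,u]).round()
E
python3 -c "
from h import *
st();s=arm.read_state();print(proj('scene',s['position']))
print([onz('scene',(342.5,171),z).round() for z in (0,13,40)])
p,d=arm.get_image('scene')
for v in range(158,174,2): print(v,[pt('scene',u,v,d).tolist() for u in (339,341,343,345,347)])
t,d=arm.get_image('top');print(proj('top',s['position']))
for n in ('scene',): print(n)
"
```

```text
t 6.42 p [ 588.4 -339.3   16.1] yawy -175.3 z [-0.003  0.    -1.   ] F [-0.6 -0.1  0.2] w -0.1 gf 0.0 j [-0.29  0.63 -0.05  0.   -0.89  0.37]
[342.2 177. ]
[array([ 626., -372.,    0.]), array([ 614., -362.,   13.]), array([ 590., -340.,   40.])]
158 [[597.0, -327.0, 94.0], [591.0, -330.0, 97.0], [579.0, -328.0, 105.0], [574.0, -331.0, 107.0], [571.0, -336.0, 107.0]]
160 [[603.0, -333.0, 80.0], [594.0, -333.0, 85.0], [582.0, -331.0, 95.0], [577.0, -335.0, 96.0], [565.0, -332.0, 105.0]]
162 [[602.0, -333.0, 72.0], [590.0, -330.0, 81.0], [580.0, -330.0, 88.0], [577.0, -336.0, 87.0], [561.0, -329.0, 101.0]]
164 [[600.0, -331.0, 66.0], [588.0, -329.0, 75.0], [584.0, -334.0, 75.0], [577.0, -336.0, 79.0], [575.0, -343.0, 78.0]]
166 [[655.0, -380.0, -1.0], [588.0, -330.0, 67.0], [585.0, -335.0, 66.0], [573.0, -333.0, 75.0], [575.0, -343.0, 69.0]]
168 [[646.0, -373.0, -1.0], [585.0, -328.0, 62.0], [587.0, -338.0, 56.0], [577.0, -337.0, 63.0], [627.0, -391.0, 3.0]]
170 [[636.0, -365.0, 1.0], [629.0, -368.0, 4.0], [585.0, -337.0, 49.0], [626.0, -383.0, -1.0], [617.0, -384.0, 5.0]]
172 [[628.0, -359.0, 0.0], [622.0, -362.0, 3.0], [617.0, -366.0, 5.0], [618.0, -376.0, -1.0], [614.0, -382.0, -1.0]]
[372.8 206.7]
scene
```

The tips really sit about 28 mm above where the state puts them (depth gives z≈45-49, reported 16), which explains both missed grasps. I'll calibrate z by touching the counter gently.

Emit:
send_rows(
  targets=[
    {"gripper": 1,"x": 0,"y": 0,"z": 1.5,"ax": 0,"ay": 0,"az": 0},
    {"gripper": 1,"x": 0,"y": 0,"z": 1.5,"ax": 0,"ay": 0,"az": 0},
    {"gripper": 1,"x": 0,"y": 0,"z": 0.5,"ax": 0,"ay": 0,"az": 0},
    {"gripper": 1,"x": 0,"y": 0,"z": 0,"ax": 0,"ay": 0,"az": 0},
  ],
)

```text
clock: 6.85
position: [589.3, -339.3, -17.6]
ee_rot: [0.735, -0.678, -0.0, 0.0]
contact_force: [-0.1, -0.2, -0.2]
gripper_width: -0.0
grasp_force: 0.0
```

```bash
python3 -c "
from h import *
st()
p,d=arm.get_image('scene')
for v in range(166,190,2): print(v,[pt('scene',u,v,d).tolist() for u in (339,341,343,345,347)])
"
```

```text
t 6.85 p [ 589.3 -339.3  -17.6] yawy -175.3 z [-0. -0. -1.] F [-0.1 -0.2 -0.2] w -0.0 gf 0.0 j [-0.29  0.67 -0.08  0.   -0.82  0.37]
166 [[599.0, -331.0, 59.0], [588.0, -330.0, 67.0], [577.0, -328.0, 75.0], [575.0, -335.0, 73.0], [569.0, -338.0, 75.0]]
168 [[597.0, -330.0, 52.0], [585.0, -328.0, 61.0], [578.0, -330.0, 65.0], [573.0, -334.0, 67.0], [558.0, -328.0, 80.0]]
170 [[597.0, -330.0, 44.0], [587.0, -330.0, 51.0], [584.0, -336.0, 51.0], [576.0, -337.0, 55.0], [562.0, -333.0, 67.0]]
172 [[593.0, -328.0, 39.0], [586.0, -330.0, 43.0], [582.0, -335.0, 44.0], [576.0, -338.0, 47.0], [577.0, -347.0, 41.0]]
174 [[595.0, -330.0, 29.0], [586.0, -331.0, 34.0], [582.0, -335.0, 35.0], [577.0, -340.0, 37.0], [576.0, -347.0, 34.0]]
176 [[571.0, -310.0, 47.0], [585.0, -331.0, 27.0], [582.0, -336.0, 26.0], [576.0, -340.0, 29.0], [600.0, -370.0, -2.0]]
178 [[565.0, -305.0, 46.0], [562.0, -311.0, 45.0], [600.0, -353.0, -3.0], [594.0, -357.0, -0.0], [593.0, -364.0, -3.0]]
180 [[599.0, -336.0, -2.0], [555.0, -305.0, 44.0], [550.0, -309.0, 46.0], [588.0, -352.0, -2.0], [586.0, -358.0, -4.0]]
182 [[590.0, -328.0, -1.0], [585.0, -333.0, 0.0], [547.0, -307.0, 40.0], [535.0, -305.0, 50.0], [534.0, -312.0, 47.0]]
184 [[580.0, -320.0, 2.0], [542.0, -295.0, 42.0], [533.0, -295.0, 48.0], [529.0, -300.0, 49.0], [530.0, -309.0, 44.0]]
186 [[533.0, -279.0, 49.0], [531.0, -285.0, 47.0], [530.0, -293.0, 44.0], [525.0, -297.0, 46.0], [524.0, -304.0, 42.0]]
188 [[527.0, -275.0, 47.0], [523.0, -279.0, 48.0], [523.0, -287.0, 44.0], [515.0, -288.0, 49.0], [513.0, -295.0, 47.0]]
```

Emit:
send_rows(
  targets=[
    {"gripper": 1,"x": 0,"y": 0,"z": 0.3,"ax": 0,"ay": 0,"az": 0},
    {"gripper": 1,"x": 0,"y": 0,"z": 0.3,"ax": 0,"ay": 0,"az": 0},
    {"gripper": 1,"x": 0,"y": 0,"z": 0.2,"ax": 0,"ay": 0,"az": 0},
    {"gripper": 1,"x": 0,"y": 0,"z": 0,"ax": 0,"ay": 0,"az": 0},
  ],
)

```text
clock: 7.23
position: [589.0, -339.4, -26.1]
ee_rot: [0.735, -0.678, -0.0, 0.0]
contact_force: [0.4, -0.6, -0.5]
gripper_width: 0.1
grasp_force: 0.0
```

Emit:
send_rows(
  targets=[
    {"gripper": 1,"x": 0,"y": 0,"z": 0.2,"ax": 0,"ay": 0,"az": 0},
    {"gripper": 1,"x": 0,"y": 0,"z": 0.2,"ax": 0,"ay": 0,"az": 0},
    {"gripper": 1,"x": 0,"y": 0,"z": 0,"ax": 0,"ay": 0,"az": 0},
  ],
)

```text
clock: 7.48
position: [588.8, -339.4, -30.5]
ee_rot: [0.735, -0.678, -0.0, 0.0]
contact_force: [-0.4, -0.2, -0.8]
gripper_width: 0.0
grasp_force: 0.0
```

Emit:
send_rows(
  targets=[
    {"gripper": 1,"x": 0,"y": 0,"z": 0.2,"ax": 0,"ay": 0,"az": 0},
    {"gripper": 1,"x": 0,"y": 0,"z": 0.2,"ax": 0,"ay": 0,"az": 0},
    {"gripper": 1,"x": 0,"y": 0,"z": 0,"ax": 0,"ay": 0,"az": 0},
  ],
)

```text
clock: 7.73
position: [588.8, -339.4, -34.6]
ee_rot: [0.735, -0.678, -0.0, 0.0]
contact_force: [0.3, -0.1, -0.2]
gripper_width: -0.1
grasp_force: 0.0
```

```bash
python3 -c "
from h import *
st()
p,d=arm.get_image('scene')
for v in range(172,190): print(v,[(p[v,u].tolist(),pt('scene',u,v,d).tolist()) for u in (341,343,345)])
"
```

```text
t 7.73 p [ 588.8 -339.4  -34.6] yawy -175.3 z [-0.001  0.    -1.   ] F [ 0.3 -0.1 -0.2] w -0.1 gf 0.0 j [-0.29  0.69 -0.09 -0.   -0.79  0.37]
172 [([67, 67, 66], [585.0, -329.0, 44.0]), ([60, 59, 58], [577.0, -331.0, 49.0]), ([59, 58, 57], [576.0, -338.0, 46.0])]
173 [([68, 68, 67], [587.0, -331.0, 38.0]), ([58, 57, 56], [577.0, -331.0, 45.0]), ([59, 58, 57], [565.0, -328.0, 55.0])]
174 [([97, 96, 96], [584.0, -329.0, 37.0]), ([63, 62, 61], [580.0, -334.0, 37.0]), ([60, 60, 60], [568.0, -331.0, 47.0])]
175 [([109, 109, 108], [585.0, -331.0, 31.0]), ([70, 69, 69], [580.0, -334.0, 33.0]), ([60, 59, 58], [579.0, -342.0, 30.0])]
176 [([108, 107, 107], [587.0, -332.0, 25.0]), ([68, 68, 66], [585.0, -339.0, 23.0]), ([61, 60, 61], [578.0, -342.0, 26.0])]
177 [([102, 101, 101], [584.0, -330.0, 24.0]), ([66, 65, 64], [581.0, -336.0, 23.0]), ([61, 60, 60], [576.0, -340.0, 24.0])]
178 [([157, 153, 153], [562.0, -311.0, 45.0]), ([63, 62, 62], [578.0, -334.0, 22.0]), ([61, 60, 60], [578.0, -342.0, 18.0])]
179 [([140, 137, 137], [556.0, -306.0, 47.0]), ([78, 77, 77], [555.0, -313.0, 45.0]), ([58, 
[... 610 characters left out ...]
35.0, -296.0, 47.0]), ([68, 67, 68], [530.0, -301.0, 48.0])]
185 [([82, 80, 79], [536.0, -290.0, 45.0]), ([68, 67, 67], [531.0, -294.0, 47.0]), ([117, 113, 114], [527.0, -298.0, 47.0])]
186 [([73, 72, 74], [532.0, -287.0, 45.0]), ([83, 81, 81], [531.0, -294.0, 42.0]), ([204, 198, 198], [528.0, -299.0, 42.0])]
187 [([76, 74, 76], [530.0, -285.0, 44.0]), ([192, 187, 186], [526.0, -290.0, 44.0]), ([221, 218, 217], [520.0, -292.0, 47.0])]
188 [([191, 187, 186], [523.0, -280.0, 47.0]), ([221, 218, 217], [521.0, -285.0, 46.0]), ([218, 215, 214], [518.0, -291.0, 45.0])]
189 [([221, 217, 216], [523.0, -280.0, 43.0]), ([218, 215, 215], [517.0, -282.0, 46.0]), ([217, 213, 212], [512.0, -286.0, 48.0])]
```

Emit:
send_rows(
  targets=[
    {"gripper": 1,"x": 0,"y": 0,"z": 0.2,"ax": 0,"ay": 0,"az": 0},
    {"gripper": 1,"x": 0,"y": 0,"z": 0.2,"ax": 0,"ay": 0,"az": 0},
    {"gripper": 1,"x": 0,"y": 0,"z": 0,"ax": 0,"ay": 0,"az": 0},
  ],
)

```text
clock: 8.03
position: [589.4, -339.7, -35.2]
ee_rot: [0.736, -0.677, 0.0, 0.0]
contact_force: [-4.0, 3.2, 10.7]
gripper_width: 0.1
grasp_force: 5.8
```

Contact with the counter came at reported z ≈ -35, so true z = reported + 35. Going back to the bar with that correction.

Emit:
send_rows(
  targets=[
    {"gripper": 1,"x": 0,"y": 0,"z": -2.5,"ax": 0,"ay": 0,"az": 0},
    {"gripper": 0.2,"x": 0,"y": 0,"z": -3.5,"ax": 0,"ay": 0,"az": 0},
    {"gripper": 0.2,"x": -2.0,"y": 0.2,"z": -3.5,"ax": 0,"ay": 0,"az": 0},
    {"gripper": 0.2,"x": -3.0,"y": 0.4,"z": 0,"ax": 0,"ay": 0,"az": 0},
    {"gripper": 0.2,"x": -3.1,"y": 0.4,"z": 0,"ax": 0,"ay": 0,"az": 0},
  ],
)

```text
clock: 8.45
position: [574.4, -259.9, 60.0]
ee_rot: [0.735, -0.678, 0.003, -0.002]
contact_force: [-0.1, 0.7, 0.3]
gripper_width: 34.1
grasp_force: 0.0
```

Emit:
send_rows(
  targets=[
    {"gripper": 0.2,"x": 0,"y": 0,"z": 0,"ax": 0,"ay": 0,"az": 0},
    {"gripper": 0.2,"x": 0,"y": 0,"z": 2.0,"ax": 0,"ay": 0,"az": 0},
    {"gripper": 0.2,"x": 0,"y": 0,"z": 2.0,"ax": 0,"ay": 0,"az": 0},
    {"gripper": 0.2,"x": 0,"y": 0,"z": 1.5,"ax": 0,"ay": 0,"az": 0},
    {"gripper": 0.2,"x": 0,"y": 0,"z": 0,"ax": 0,"ay": 0,"az": 0},
  ],
)

```text
clock: 8.87
position: [569.9, -258.9, -1.5]
ee_rot: [0.735, -0.678, -0.003, 0.002]
contact_force: [-0.4, 0.2, -0.9]
gripper_width: 34.0
grasp_force: 0.0
```

Emit:
send_rows(
  targets=[
    {"gripper": 0.2,"x": 0,"y": 0,"z": 0.7,"ax": 0,"ay": 0,"az": 0},
    {"gripper": 0.2,"x": 0,"y": 0,"z": 0.6,"ax": 0,"ay": 0,"az": 0},
    {"gripper": 0.2,"x": 0,"y": 0,"z": 0,"ax": 0,"ay": 0,"az": 0},
  ],
)

```text
clock: 9.12
position: [572.3, -259.6, -11.6]
ee_rot: [0.735, -0.678, -0.0, 0.0]
contact_force: [-0.6, 1.0, -0.0]
gripper_width: 34.2
grasp_force: 0.0
```

Emit:
send_rows(
  targets=[
    {"gripper": 1,"x": 0,"y": 0,"z": 0,"ax": 0,"ay": 0,"az": 0},
    {"gripper": 1,"x": 0,"y": 0,"z": 0,"ax": 0,"ay": 0,"az": 0},
    {"gripper": 1,"x": 0,"y": 0,"z": 0,"ax": 0,"ay": 0,"az": 0},
    {"gripper": 1,"x": 0,"y": 0,"z": 0,"ax": 0,"ay": 0,"az": 0},
  ],
)

```text
clock: 9.45
position: [573.2, -259.8, -10.2]
ee_rot: [0.735, -0.678, 0.001, -0.0]
contact_force: [-0.2, -0.4, 1.3]
gripper_width: 10.0
grasp_force: 58.5
```

Emit:
send_rows(
  targets=[
    {"gripper": 1,"x": 0,"y": 0.1,"z": -1.5,"ax": 0,"ay": 0,"az": 0},
    {"gripper": 1,"x": 0,"y": 0.2,"z": -1.5,"ax": 0,"ay": 0,"az": 0},
    {"gripper": 1,"x": 0,"y": 0.4,"z": -1.5,"ax": 0,"ay": 0,"az": 0},
    {"gripper": 1,"x": 0,"y": 0.6,"z": -1.5,"ax": 0,"ay": 0,"az": 0},
    {"gripper": 1,"x": 0,"y": 0.7,"z": -1.4,"ax": 0,"ay": 0,"az": 0},
  ],
)

```text
clock: 9.87
position: [551.3, -260.9, 63.0]
ee_rot: [0.735, -0.678, -0.001, 0.0]
contact_force: [-0.6, 0.4, -2.5]
gripper_width: 9.8
grasp_force: 58.6
```

Emit:
send_rows(
  targets=[
    {"gripper": 1,"x": 0,"y": 0.8,"z": -1.3,"ax": 0,"ay": 0,"az": 0},
    {"gripper": 1,"x": 0,"y": 1.0,"z": -1.2,"ax": 0,"ay": 0,"az": 0},
    {"gripper": 1,"x": 0,"y": 1.1,"z": -1.1,"ax": 0,"ay": 0,"az": 0},
    {"gripper": 1,"x": 0,"y": 1.1,"z": -1.1,"ax": 0,"ay": 0,"az": 0},
    {"gripper": 1,"x": 0,"y": 0.9,"z": -1.6,"ax": 0,"ay": 0,"az": 0},
  ],
)

```text
clock: 10.28
position: [499.0, -263.7, 124.0]
ee_rot: [0.735, -0.678, -0.004, 0.001]
contact_force: [-3.6, -0.5, -7.3]
gripper_width: 9.8
grasp_force: 58.5
```

Emit:
send_rows(
  targets=[
    {"gripper": 1,"x": 0,"y": 1.2,"z": -1.3,"ax": 0,"ay": 0,"az": 0},
    {"gripper": 1,"x": 0,"y": 1.4,"z": -1.2,"ax": 0,"ay": 0,"az": 0},
    {"gripper": 1,"x": 0,"y": 1.6,"z": -1.0,"ax": 0,"ay": 0,"az": 0},
    {"gripper": 1,"x": 0,"y": 1.6,"z": -1.2,"ax": 0,"ay": 0,"az": 0},
    {"gripper": 1,"x": 0,"y": 0.9,"z": -2.0,"ax": 0,"ay": 0,"az": 0},
  ],
)

```text
clock: 10.7
position: [432.3, -269.2, 190.8]
ee_rot: [0.735, -0.678, -0.004, 0.001]
contact_force: [-0.3, -0.1, -6.3]
gripper_width: 9.9
grasp_force: 58.8
```

Emit:
send_rows(
  targets=[
    {"gripper": 1,"x": 0,"y": 0.5,"z": -2.2,"ax": 0,"ay": 0,"az": 0},
    {"gripper": 1,"x": 0,"y": 0,"z": -2.2,"ax": 0,"ay": 0,"az": 0},
    {"gripper": 1,"x": 0,"y": 0,"z": -2.2,"ax": 0,"ay": 0,"az": 0},
    {"gripper": 1,"x": 0,"y": 0,"z": -1.0,"ax": 0,"ay": 0,"az": 0},
    {"gripper": 1,"x": 0,"y": 0,"z": 0,"ax": 0,"ay": 0,"az": 0},
  ],
)

```text
clock: 11.12
position: [432.7, -271.3, 271.2]
ee_rot: [0.735, -0.678, 0.002, -0.001]
contact_force: [-0.2, -0.1, -5.2]
gripper_width: 9.8
grasp_force: 58.8
```

```bash
python3 -c "
from h import *
st()
# refine griddle pose: brass pins in top view, unobstructed
t,d=arm.get_image('top');p,d2=arm.get_image('scene')
cv2.imwrite('pics/h.png',np.hstack([cv2.resize(t[150:250,200:330,::-1],(400,308),interpolation=cv2.INTER_CUBIC),cv2.resize(p[110:240,200:369,::-1],(400,308),interpolation=cv2.INTER_CUBIC)]))
"
```

```text
t 11.12 p [ 432.7 -271.3  271.2] yawy -175.3 z [ 0.005 -0.001 -1.   ] F [-0.2 -0.1 -5.2] w 9.8 gf 58.8 j [-0.24  0.14 -0.14  0.   -1.29  0.32]
```

View pics/h.png

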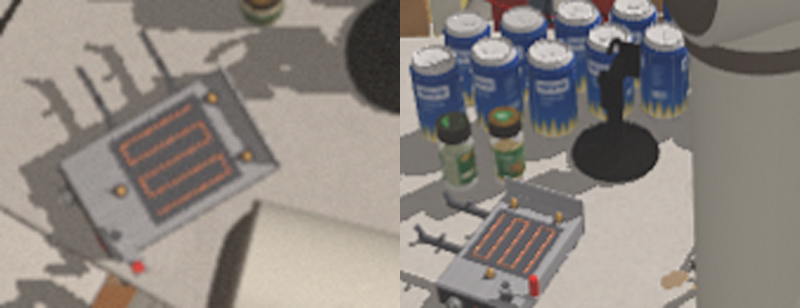

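```bash
python3 -c "
from h import *
P=[(-59,0),(59,32),(59,-32)]
for c,uv in (('top',[(239.1,211.9),(269.1,181.6),(280.6,200.7)]),('scene',[(237.8,225.4),(248.1,195.7),(267,201.4)])):
  ims=[arm.get_image(c)[0].astype(float) for _ in range(2)];p=sum(ims)/2
  q=[]
  for u,v in uv:
    u0,v0=round(u),round(v);w=p[v0-4:v0+5,u0-4:u0+5];w=w[...,0]-w[...,2];w=np.clip(w-np.median(w)-.35*(w.max()-np.median(w)),0,None)
    yy,xx=np.mgrid[v0-4:v0+5,u0-4:u0+5];w*=((yy-v)**2+(xx-u)**2<10);q.append(((w*xx).sum()/w.sum(),(w*yy).sum()/w.sum()))
  th,t,r=fit2(P,[onz(c,a,52)[:2] for a in q]);print(c,np.round(q,1).tolist(),np.degrees(th).round(2),t.round(1),r.round(1).tolist())
  if c=='top':
    for ce,s in red(c,p.astype(np.uint8)):
      if 220<ce[1]<250 and 230<ce[0]<260: print('tab',ce,onz(c,ce,85))
"
```

```text
top [[238.9, 211.5], [268.6, 181.3], [279.9, 200.1]] -58.97 [599.8   4.8] [[-0.1, 0.2], [0.0, -0.1], [0.1, -0.2]]
scene [[237.7, 224.5], [247.7, 195.1], [266.7, 201.2]] -58.82 [596.5   5.7] [[-0.0, -0.1], [0.1, -0.1], [-0.0, 0.3]]
```

```bash
python3 -c "
from h import *
w=np.cumsum([1,2,3,4]+[5]*12+[4,3,2,1])/80
a=np.array([432.7,-271.3,272,184.7]);b=np.array([684,54.7,250,211.1])
plan([tuple(a+(b-a)*k)+(1,) for k in w],1,start=a)" | tr -d '\n' | sed 's/--/\n/g'
```

```text
{"gripper":1,"x":-0.38,"y":-0.35,"z":0.03,"ax":0,"ay":0,"az":-0.33},
{"gripper":1,"x":-0.76,"y":-0.69,"z":0.05,"ax":0,"ay":0,"az":-0.66},
{"gripper":1,"x":-1.12,"y":-1.06,"z":0.08,"ax":0,"ay":0,"az":-0.99},
{"gripper":1,"x":-1.47,"y":-1.44,"z":0.11,"ax":0,"ay":0,"az":-1.32},
{"gripper":1,"x":-1.8,"y":-1.84,"z":0.14,"ax":0,"ay":0,"az":-1.65},
{"gripper":1,"x":-1.75,"y":-1.89,"z":0.14,"ax":0,"ay":0,"az":-1.65},
{"gripper":1,"x":-1.69,"y":-1.94,"z":0.14,"ax":0,"ay":0,"az":-1.65},
{"gripper":1,"x":-1.63,"y":-1.99,"z":0.14,"ax":0,"ay":0,"az":-1.65},
{"gripper":1,"x":-1.58,"y":-2.03,"z":0.13,"ax":0,"ay":0,"az":-1.65},
{"gripper":1,"x":-1.51,"y":-2.08,"z":0.14,"ax":0,"ay":0,"az":-1.65},
{"gripper":1,"x":-1.46,"y":-2.12,"z":0.14,"ax":0,"ay":0,"az":-1.65},
{"gripper":1,"x":-1.39,"y":-2.16,"z":0.14,"ax":0,"ay":0,"az":-1.65},
{"gripper":1,"x":-1.34,"y":-2.2,"z":0.13,"ax":0,"ay":0,"az":-1.65},
{"gripper":1,"x":-1.26,"y":-2.24,"z":0.14,"ax":0,"ay":0,"az":-1.65},
{"gripper":1,"x":-1.21,"y":-2.27,"z":0.14,"ax":0,"ay":0,"az":-1.65},
{"gripper":1,"x":-1.13,"y":-2.31,"z":0.14,"ax":0,"ay":0,"az":-1.65},
{"gripper":1,"x":-0.86,"y":-1.87,"z":0.11,"ax":0,"ay":0,"az":-1.32},
{"gripper":1,"x":-0.61,"y":-1.42,"z":0.08,"ax":0,"ay":0,"az":-0.99},
{"gripper":1,"x":-0.39,"y":-0.95,"z":0.05,"ax":0,"ay":0,"az":-0.66},
{"gripper":1,"x":-0.19,"y":-0.48,"z":0.03,"ax":0,"ay":0,"az":-0.33},
```

Emit:
send_rows(
  targets=[
    {"gripper": 1,"x": -0.4,"y": -0.35,"z": 0,"ax": 0,"ay": 0,"az": -0.3},
    {"gripper": 1,"x": -0.75,"y": -0.7,"z": 0,"ax": 0,"ay": 0,"az": -0.7},
    {"gripper": 1,"x": -1.1,"y": -1.05,"z": 0.1,"ax": 0,"ay": 0,"az": -1},
    {"gripper": 1,"x": -1.45,"y": -1.45,"z": 0.1,"ax": 0,"ay": 0,"az": -1.3},
    {"gripper": 1,"x": -1.8,"y": -1.85,"z": 0.2,"ax": 0,"ay": 0,"az": -1.65},
  ],
)

```text
clock: 11.83
position: [479.9, -209.5, 265.0]
ee_rot: [0.764, -0.645, 0.0, 0.0]
contact_force: [0.9, 0.3, -5.7]
gripper_width: 9.7
grasp_force: 59.0
```

Emit:
send_rows(
  targets=[
    {"gripper": 1,"x": -1.75,"y": -1.9,"z": 0.15,"ax": 0,"ay": 0,"az": -1.65},
    {"gripper": 1,"x": -1.7,"y": -1.95,"z": 0.15,"ax": 0,"ay": 0,"az": -1.65},
    {"gripper": 1,"x": -1.65,"y": -2.0,"z": 0.15,"ax": 0,"ay": 0,"az": -1.65},
    {"gripper": 1,"x": -1.6,"y": -2.05,"z": 0.15,"ax": 0,"ay": 0,"az": -1.65},
    {"gripper": 1,"x": -1.5,"y": -2.1,"z": 0.1,"ax": 0,"ay": 0,"az": -1.65},
  ],
)

```text
clock: 12.25
position: [559.6, -105.7, 257.4]
ee_rot: [0.809, -0.588, -0.0, 0.0]
contact_force: [0.4, 0.0, -5.0]
gripper_width: 10.0
grasp_force: 58.9
```

Emit:
send_rows(
  targets=[
    {"gripper": 1,"x": -1.45,"y": -2.1,"z": 0.15,"ax": 0,"ay": 0,"az": -1.65},
    {"gripper": 1,"x": -1.4,"y": -2.15,"z": 0.15,"ax": 0,"ay": 0,"az": -1.65},
    {"gripper": 1,"x": -1.35,"y": -2.2,"z": 0.1,"ax": 0,"ay": 0,"az": -1.65},
    {"gripper": 1,"x": -1.25,"y": -2.25,"z": 0.15,"ax": 0,"ay": 0,"az": -1.65},
    {"gripper": 1,"x": -1.2,"y": -2.25,"z": 0.15,"ax": 0,"ay": 0,"az": -1.65},
  ],
)

```text
clock: 12.67
position: [637.8, -3.9, 250.3]
ee_rot: [0.849, -0.528, -0.0, 0.0]
contact_force: [-0.6, -0.9, -5.3]
gripper_width: 9.8
grasp_force: 58.9
```

Emit:
send_rows(
  targets=[
    {"gripper": 1,"x": -1.15,"y": -2.3,"z": 0.1,"ax": 0,"ay": 0,"az": -1.65},
    {"gripper": 1,"x": -0.85,"y": -1.85,"z": 0.1,"ax": 0,"ay": 0,"az": -1.3},
    {"gripper": 1,"x": -0.6,"y": -1.4,"z": 0.1,"ax": 0,"ay": 0,"az": -1},
    {"gripper": 1,"x": -0.4,"y": -0.95,"z": 0,"ax": 0,"ay": 0,"az": -0.65},
    {"gripper": 1,"x": -0.2,"y": -0.5,"z": 0,"ax": 0,"ay": 0,"az": -0.3},
  ],
)

```text
clock: 13.08
position: [684.3, 57.1, 246.6]
ee_rot: [0.871, -0.491, -0.001, 0.0]
contact_force: [-0.3, 0.2, -5.3]
gripper_width: 9.9
grasp_force: 58.9
```

Emit:
send_rows(
  targets=[
    {"gripper": 1,"x": 0,"y": 0,"z": 0,"ax": 0,"ay": 0,"az": 0},
    {"gripper": 1,"x": 0,"y": 0,"z": 0,"ax": 0,"ay": 0,"az": 0},
    {"gripper": 1,"x": 0,"y": 0,"z": 0,"ax": 0,"ay": 0,"az": 0},
    {"gripper": 1,"x": 0,"y": 0,"z": 0,"ax": 0,"ay": 0,"az": 0},
    {"gripper": 1,"x": 0,"y": 0,"z": 0,"ax": 0,"ay": 0,"az": 0},
  ],
)

```text
clock: 13.5
position: [683.3, 54.1, 248.5]
ee_rot: [0.87, -0.493, 0.0, -0.0]
contact_force: [0.5, 0.5, -6.2]
gripper_width: 10.1
grasp_force: 58.7
```

```bash
python3 -c "
from h import *
st()
t,d2=arm.get_image('top');p,d=arm.get_image('scene')
cv2.imwrite('pics/i.png',np.hstack([cv2.resize(t[130:250,200:320,::-1],(400,400),interpolation=cv2.INTER_CUBIC),cv2.resize(p[130:250,180:300,::-1],(400,400),interpolation=cv2.INTER_CUBIC)]))
for ce,s in red('scene',p):
  if 110<ce[1]<250 and 190<ce[0]<320: print(ce,s,pt('scene',int(ce[0]),int(ce[1]),d))
"
```

```text
t 13.5 p [683.3  54.1 248.5] yawy -149.0 z [ 0.  0. -1.] F [ 0.5  0.5 -6.2] w 10.1 gf 58.7 j [ 0.31  0.46  0.26  0.   -1.37  0.23]
[218.80487805 187.53658537] [214 183  10  10  41] [677.  52. 110.]
[256.08695652 229.7826087 ] [255 226   3   9  23] [493.  38.  87.]
[240.22222222 243.11111111] [238 242   5   3   9] [519.  77.  31.]
```

View pics/i.png

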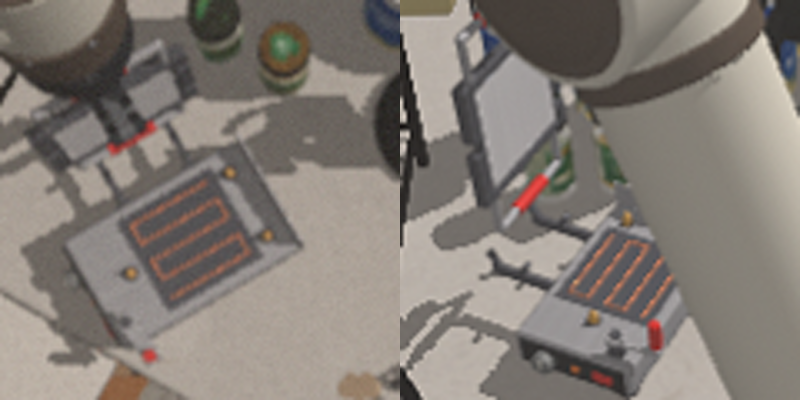

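The plate hangs with its smooth face towards the griddle. Bar_b's sleeve is at scene pixel (219,187), above the cradle brackets.

```bash
python3 -c "
from h import *
p,d=arm.get_image('scene');t,d2=arm.get_image('top')
for c,im,o,th in(('scene',p,(596.5,5.7),-58.82),('top',t,(599.8,4.8),-58.97)):
  a=np.radians(th);gx=np.array([np.cos(a),np.sin(a)]);gy=np.array([-gx[1],gx[0]])
  for ce,s in red(c,im):
    w=onz(c,ce,107)[:2]-np.array(o)
    if abs(gx@w)<100 and abs(gy@w-98)<60: print(c,ce,s[2:],'gx',gx@w,'gy',gy@w-98)
st()"
```

```text
scene [218.65853659 187.43902439] [10 10 41] gx 3.509822009357981 gy -6.018769338965484
t 13.7 p [683.6  54.6 248.3] yawy -149.0 z [ 0.  0. -1.] F [ 0.1  0.1 -5.9] w 9.8 gf 58.7 j [ 0.31  0.47  0.26 -0.   -1.37  0.23]
```

```bash
python3 -c "
from h import *
a=np.radians(-58.97);gx=np.array([np.cos(a),np.sin(a)]);gy=np.array([-gx[1],gx[0]])
t,_=arm.get_image('top');q=t[160:185,225:255].astype(int);m=(q[...,0]-q[...,1]>40)&(q[...,0]-q[...,2]>40)
v,u=np.nonzero(m);u=u+225;v=v+160
for z in (107,111):
  W=np.array([onz('top',(a,b),z)[:2]-np.array((599.8,4.8)) for a,b in zip(u,v)]);X=W@gx;print(z,len(u),'gx range',X.min(),X.max(),'mid',(X.min()+X.max())/2,'gy',(W@gy).mean()-98)
"
```

```text
107 21 gx range -20.164080721245515 23.454930929926753 mid 1.6454251043406192 gy -5.756556386902588
111 21 gx range -20.07679384891497 23.38602311547451 mid 1.6546146332797704 gy -6.588635390479439
```

Emit:
send_rows(
  targets=[
    {"gripper": 1,"x": -0.2,"y": -0.2,"z": 0.8,"ax": 0,"ay": 0,"az": 0},
    {"gripper": 1,"x": 0,"y": 0,"z": 1.2,"ax": 0,"ay": 0,"az": 0},
    {"gripper": 1,"x": 0,"y": 0,"z": 1.2,"ax": 0,"ay": 0,"az": 0},
    {"gripper": 1,"x": 0,"y": 0,"z": 0.8,"ax": 0,"ay": 0,"az": 0},
    {"gripper": 1,"x": 0,"y": 0,"z": 0.5,"ax": 0,"ay": 0,"az": 0},
  ],
)

```text
clock: 14.17
position: [683.5, 57.7, 200.9]
ee_rot: [0.87, -0.492, -0.001, 0.001]
contact_force: [-0.2, -0.5, -5.8]
gripper_width: 9.8
grasp_force: 58.9
```

Emit:
send_rows(
  targets=[
    {"gripper": 1,"x": 0,"y": 0,"z": 0.4,"ax": 0,"ay": 0,"az": 0},
    {"gripper": 1,"x": 0,"y": 0,"z": 0.3,"ax": 0,"ay": 0,"az": 0},
    {"gripper": 1,"x": 0,"y": 0,"z": 0.2,"ax": 0,"ay": 0,"az": 0},
    {"gripper": 1,"x": 0,"y": 0,"z": 0,"ax": 0,"ay": 0,"az": 0},
  ],
)

```text
clock: 14.5
position: [684.4, 57.7, 193.9]
ee_rot: [0.87, -0.492, -0.0, -0.0]
contact_force: [-0.1, -1.0, -5.7]
gripper_width: 9.7
grasp_force: 58.9
```

```bash
python3 -c "
from h import *
st()"
```

```text
t 14.5 p [684.4  57.7 193.9] yawy -149.0 z [-0.  0. -1.] F [-0.1 -1.  -5.7] w 9.7 gf 58.9 j [ 0.32  0.49  0.18 -0.   -1.25  0.22]
```

Emit:
send_rows(
  targets=[
    {"gripper": 1,"x": 0,"y": 0,"z": 0.2,"ax": 0,"ay": 0,"az": 0},
    {"gripper": 1,"x": 0,"y": 0,"z": 0.2,"ax": 0,"ay": 0,"az": 0},
    {"gripper": 1,"x": 0,"y": 0,"z": 0,"ax": 0,"ay": 0,"az": 0},
  ],
)

```text
clock: 14.75
position: [686.1, 57.8, 193.2]
ee_rot: [0.871, -0.492, 0.003, -0.002]
contact_force: [0.2, 0.7, 4.5]
gripper_width: 9.5
grasp_force: 59.7
```

```bash
python3 -c "
from h import *
st()
t,d2=arm.get_image('top');p,d=arm.get_image('scene')
cv2.imwrite('pics/j.png',np.hstack([cv2.resize(t[140:200,210:270,::-1],(400,400),interpolation=cv2.INTER_CUBIC),cv2.resize(p[170:230,190:250,::-1],(400,400),interpolation=cv2.INTER_CUBIC)]))
for c,im,o,th in(('scene',p,(596.5,5.7),-58.82),('top',t,(599.8,4.8),-58.97)):
  a=np.radians(th);gx=np.array([np.cos(a),np.sin(a)]);gy=np.array([-gx[1],gx[0]])
  q=im.astype(int);m=(q[...,0]-q[...,1]>40)&(q[...,0]-q[...,2]>40)
  W=[]
  for v,u in zip(*np.nonzero(m)):
    w=onz(c,(u,v),52)[:2]-np.array(o)
    if abs(gx@w)<45 and abs(gy@w-98)<25: W.append((gx@w,gy@w-98))
  W=np.array(W);print(c,len(W),W.min(0),W.max(0)) if len(W) else 0
"
```

```text
t 14.75 p [686.1  57.8 193.2] yawy -149.0 z [ 0.006  0.    -1.   ] F [0.2 0.7 4.5] w 9.5 gf 59.7 j [ 0.32  0.49  0.17  0.   -1.25  0.22]Traceback (most recent call last):
  File "<string>", line 11, in <module>
    w=onz(c,(u,v),52)[:2]-np.array(o)
      ~~~^^^^^^^^^^^^
  File "h.py", line 9, in onz
    o,d=ray(c,uv);return o+d*(z-o[2])/d[2]
        ~~~^^^^^^
  File "h.py", line 5, in ray
    m=arm.camera_model(c);K=np.array([[m['fx'],0,m['cx']],[0,m['fy'],m['cy']],[0,0,1]])
ValueError: time passes only in moves, steps and waits
```

View pics/j.png

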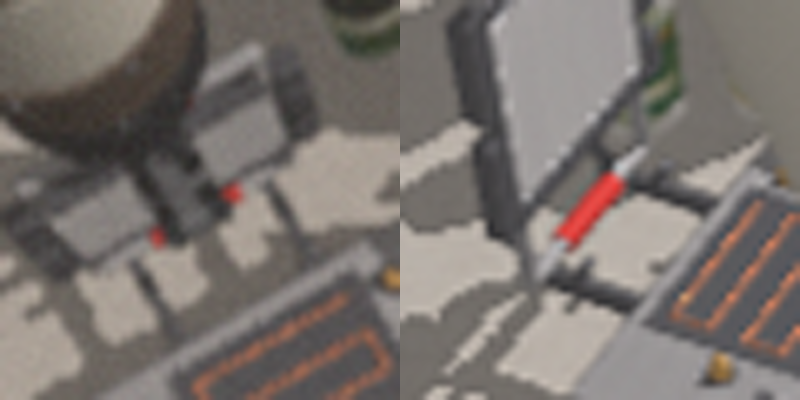

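Bar_b lies in the cradle: in the scene crop its ends at (535,275) and (645,155) rest on both brackets, and the force sign has flipped. I'm now swinging bar_a over in an arc.

Emit:
send_rows(
  targets=[
    {"gripper": 1,"x": 0,"y": 0.5,"z": -0.3,"ax": 0,"ay": 0,"az": 0},
    {"gripper": 1,"x": 0,"y": 0.9,"z": 0.1,"ax": 0,"ay": 0,"az": 0},
    {"gripper": 1,"x": 0,"y": 1.35,"z": 0.15,"ax": 0,"ay": 0,"az": 0},
    {"gripper": 1,"x": 0,"y": 1.35,"z": 0.25,"ax": 0,"ay": 0,"az": 0},
    {"gripper": 1,"x": 0,"y": 1.3,"z": 0.3,"ax": 0,"ay": 0,"az": 0},
  ],
)

```text
clock: 15.27
position: [636.7, 28.9, 185.2]
ee_rot: [0.87, -0.492, -0.0, 0.0]
contact_force: [-0.3, -0.6, -0.3]
gripper_width: 9.7
grasp_force: 59.2
```

Emit:
send_rows(
  targets=[
    {"gripper": 1,"x": 0,"y": 1.3,"z": 0.4,"ax": 0,"ay": 0,"az": 0},
    {"gripper": 1,"x": 0,"y": 1.25,"z": 0.5,"ax": 0,"ay": 0,"az": 0},
    {"gripper": 1,"x": 0,"y": 1.25,"z": 0.6,"ax": 0,"ay": 0,"az": 0},
    {"gripper": 1,"x": 0,"y": 1.2,"z": 0.7,"ax": 0,"ay": 0,"az": 0},
    {"gripper": 1,"x": 0,"y": 0,"z": 0,"ax": 0,"ay": 0,"az": 0},
  ],
)

```text
clock: 15.68
position: [590.4, 1.9, 161.2]
ee_rot: [0.87, -0.493, -0.003, 0.002]
contact_force: [-1.7, -1.4, 0.1]
gripper_width: 9.8
grasp_force: 59.5
```

```bash
cat >> h.py <<'E'
O=np.array([599.5,5.0]);_a=np.radians(-58.9);GX=np.array([np.cos(_a),np.sin(_a)]);GY=np.array([-GX[1],GX[0]])
def gr():
    s=arm.read_state();w=np.array(s['position'])[:2]-O;y=GY@w;z=s['position'][2]+53
    print('g',round(GX@w,1),round(y,1),'zbar',round(z,1),'R',round(np.hypot(98-y,z-51),1),'phi',round(np.degrees(np.arctan2(98-y,z-51)),1))
E
python3 -c "
from h import *
st();gr()"
```

```text
t 15.68 p [590.4   1.9 161.2] yawy -149.1 z [-0.007 -0.001 -1.   ] F [-1.7 -1.4  0.1] w 9.8 gf 59.5 j [ 0.28  0.36 -0.13 -0.   -1.1   0.26]
g -2.1 -9.4 zbar 214.2 R 195.4 phi 33.3
```

Emit:
send_rows(
  targets=[
    {"gripper": 1,"x": 0,"y": 1.05,"z": 0.75,"ax": 0,"ay": 0,"az": 0},
    {"gripper": 1,"x": 0,"y": 1.05,"z": 0.85,"ax": 0,"ay": 0,"az": 0},
    {"gripper": 1,"x": 0,"y": 1.0,"z": 0.95,"ax": 0,"ay": 0,"az": 0},
    {"gripper": 1,"x": 0,"y": 0.95,"z": 1.0,"ax": 0,"ay": 0,"az": 0},
    {"gripper": 1,"x": 0,"y": 0.85,"z": 1.05,"ax": 0,"ay": 0,"az": 0},
  ],
)

```text
clock: 16.1
position: [550.4, -22.6, 116.5]
ee_rot: [0.87, -0.493, -0.001, 0.001]
contact_force: [-1.9, -1.1, -0.5]
gripper_width: 10.1
grasp_force: 59.3
```

Emit:
send_rows(
  targets=[
    {"gripper": 1,"x": 0,"y": 0.8,"z": 1.15,"ax": 0,"ay": 0,"az": 0},
    {"gripper": 1,"x": 0,"y": 0.7,"z": 1.15,"ax": 0,"ay": 0,"az": 0},
    {"gripper": 1,"x": 0,"y": 0.6,"z": 1.2,"ax": 0,"ay": 0,"az": 0},
    {"gripper": 1,"x": 0,"y": 0.55,"z": 1.25,"ax": 0,"ay": 0,"az": 0},
    {"gripper": 1,"x": 0,"y": 0,"z": 0,"ax": 0,"ay": 0,"az": 0},
  ],
)

```text
clock: 16.52
position: [526.2, -36.0, 66.5]
ee_rot: [0.87, -0.493, -0.003, 0.002]
contact_force: [-2.5, 0.1, -2.7]
gripper_width: 9.7
grasp_force: 59.3
```

```bash
python3 -c "
from h import *
st();gr()"
```

```text
t 16.52 p [526.2 -36.   66.5] yawy -149.1 z [-0.008 -0.001 -1.   ] F [-2.5  0.1 -2.7] w 9.7 gf 59.3 j [ 0.24  0.36 -0.4  -0.   -0.82  0.3 ]
g -2.8 -84.0 zbar 119.5 R 194.4 phi 69.4
```

Emit:
send_rows(
  targets=[
    {"gripper": 1,"x": 0.1,"y": 0.45,"z": 1.2,"ax": 0,"ay": 0,"az": 0},
    {"gripper": 1,"x": 0.1,"y": 0.3,"z": 1.0,"ax": 0,"ay": 0,"az": 0},
    {"gripper": 1,"x": 0,"y": 0.2,"z": 0.8,"ax": 0,"ay": 0,"az": 0},
    {"gripper": 1,"x": 0,"y": 0,"z": 0,"ax": 0,"ay": 0,"az": 0},
    {"gripper": 1,"x": 0,"y": 0,"z": 0,"ax": 0,"ay": 0,"az": 0},
  ],
)

```text
clock: 16.93
position: [522.7, -41.6, 39.3]
ee_rot: [0.87, -0.492, -0.001, 0.001]
contact_force: [-1.4, -0.7, -2.0]
gripper_width: 10.1
grasp_force: 59.3
```

```bash
python3 -c "
from h import *
st();gr()
t,d2=arm.get_image('top');p,d=arm.get_image('scene')
cv2.imwrite('pics/k.png',np.hstack([cv2.resize(t[150:250,210:310,::-1],(400,400),interpolation=cv2.INTER_CUBIC),cv2.resize(p[150:270,180:300,::-1],(400,400),interpolation=cv2.INTER_CUBIC)]))
"
```

```text
t 16.93 p [522.7 -41.6  39.3] yawy -149.0 z [-0.002 -0.001 -1.   ] F [-1.4 -0.7 -2. ] w 10.1 gf 59.3 j [ 0.23  0.39 -0.44  0.   -0.74  0.31]
g 0.3 -89.8 zbar 92.3 R 192.3 phi 77.6
```

View pics/k.png

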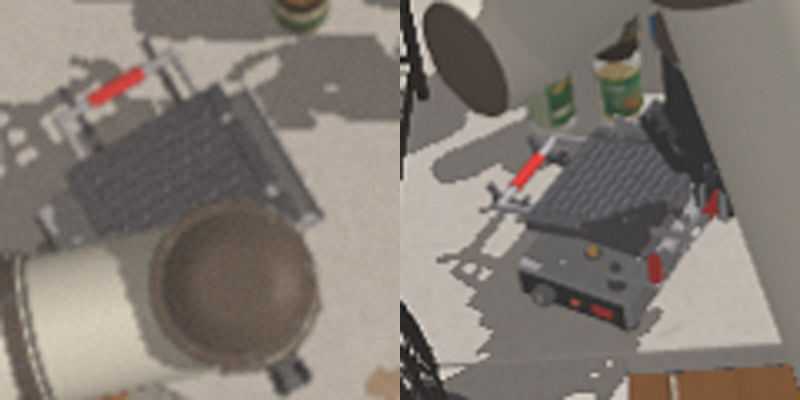

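The ribbed side is up, bar_b sits in the cradle (sleeve at top-crop (117,88)), and bar_a is held low over the near end with the front pin just ahead of the plate's edge. Next I'll check the lateral offset.

```bash
python3 -c "
from h import *
for c,o,th in(('top',(599.8,4.8),-58.97),('scene',(596.5,5.7),-58.82)):
  a=np.radians(th);gx=np.array([np.cos(a),np.sin(a)]);gy=np.array([-gx[1],gx[0]])
  im=arm.get_image(c)[0];q=im.astype(int);m=(q[...,0]-q[...,1]>45)&(q[...,0]-q[...,2]>45);W=[]
  n,l,s,ce=cv2.connectedComponentsWithStats(m.astype(np.uint8))
  for i in range(1,n):
    if s[i,4]<8: continue
    v,u=np.nonzero(l==i);pts=np.array([onz(c,(x,y),53)[:2] for x,y in zip(u,v)][:200])-np.array(o);g=np.c_[pts@gx,pts@gy]
    if np.abs(g.mean(0)).max()<130: print(c,ce[i].round(1),s[i,4],'gx',g[:,0].min().round(1),g[:,0].max().round(1),'gy',g[:,1].mean().round(1))
"
```

```text
Traceback (most recent call last):
  File "h.py", line 9, in onz
    o,d=ray(c,uv);return o+d*(z-o[2])/d[2]
        ~~~^^^^^^
  File "h.py", line 5, in ray
    m=arm.camera_model(c);K=np.array([[m['fx'],0,m['cx']],[0,m['fy'],m['cy']],[0,0,1]])
ValueError: time passes only in moves, steps and waits
```

```bash
sed -i 's/arm.camera_model(c)/CM(c)/; s/^from bench import arm/from bench import arm\nimport functools\nCM=functools.lru_cache(None)(lambda c: arm.camera_model(c))/' h.py; cat >> h.py <<'E'
def reds():
 for c,o,th in(('top',(599.8,4.8),-58.97),('scene',(596.5,5.7),-58.82)):
  a=np.radians(th);gx=np.array([np.cos(a),np.sin(a)]);gy=np.array([-gx[1],gx[0]])
  im=arm.get_image(c)[0];q=im.astype(int);m=(q[...,0]-q[...,1]>45)&(q[...,0]-q[...,2]>45);m[:,:190]=0;m[:,330:]=0;m[:140]=0;m[260:]=0
  n,l,s,ce=cv2.connectedComponentsWithStats(m.astype(np.uint8))
  for i in range(1,n):
    if s[i,4]<6: continue
    v,u=np.nonzero(l==i);pts=np.array([onz(c,(x,y),53)[:2] for x,y in zip(u,v)])-np.array(o);g=np.c_[pts@gx,pts@gy]
    if np.abs(g.mean(0)).max()<140: print(c,ce[i].round(1),s[i,4],'gx',g[:,0].min().round(1),g[:,0].max().round(1),'gy',g[:,1].mean().round(1))
E
python3 -c "
from h import *
reds()"
```

```text
top [238.5 171.2] 68 gx -22.8 21.4 gy 101.6
top [238.  250.5] 6 gx -122.6 -113.3 gy -95.5
scene [217.8 200.7] 50 gx -21.6 23.8 gy 101.0
scene [273.  211.2] 20 gx 14.0 44.4 gy -67.8
scene [256.  230.1] 33 gx -71.7 -43.9 gy -57.7
scene [240.1 243.1] 15 gx -121.4 -113.1 gy -40.7
```

Emit:
send_rows(
  targets=[
    {"gripper": 1,"x": 0,"y": 0.35,"z": 0,"ax": 0,"ay": 0,"az": 0},
    {"gripper": 1,"x": 0,"y": 0.1,"z": 0.5,"ax": 0,"ay": 0,"az": 0},
    {"gripper": 1,"x": 0,"y": 0.15,"z": 0.7,"ax": 0,"ay": 0,"az": 0},
    {"gripper": 1,"x": 0,"y": 0.1,"z": 0.7,"ax": 0,"ay": 0,"az": 0},
    {"gripper": 1,"x": 0,"y": 0,"z": 0,"ax": 0,"ay": 0,"az": 0},
  ],
)

```text
clock: 17.6
position: [516.7, -45.1, 18.9]
ee_rot: [0.87, -0.493, -0.001, 0.0]
contact_force: [1.1, 0.4, -3.6]
gripper_width: 10.2
grasp_force: 59.2
```

```bash
python3 -c "
from h import *
st();gr();reds()"
```

```text
t 17.6 p [516.7 -45.1  18.9] yawy -149.0 z [-0.002 -0.    -1.   ] F [ 1.1  0.4 -3.6] w 10.2 gf 59.2 j [ 0.23  0.41 -0.47 -0.   -0.69  0.32]
g 0.2 -96.8 zbar 71.9 R 195.9 phi 83.9
top [239.4 172.2] 66 gx -21.8 22.4 gy 97.8
scene [219.2 200.8] 52 gx -20.4 25.0 gy 97.3
scene [275.7 217.4] 18 gx -0.4 21.1 gy -85.8
scene [256.  230.1] 32 gx -71.7 -43.9 gy -57.5
scene [240.1 243.1] 15 gx -121.4 -113.1 gy -40.7
```

Emit:
send_rows(
  targets=[
    {"gripper": 1,"x": 0,"y": 0.05,"z": 0.4,"ax": 0,"ay": 0,"az": 0},
    {"gripper": 1,"x": 0,"y": 0.05,"z": 0.4,"ax": 0,"ay": 0,"az": 0},
    {"gripper": 1,"x": 0,"y": 0,"z": 0.3,"ax": 0,"ay": 0,"az": 0},
    {"gripper": 1,"x": 0,"y": 0,"z": 0.2,"ax": 0,"ay": 0,"az": 0},
    {"gripper": 1,"x": 0,"y": 0,"z": 0,"ax": 0,"ay": 0,"az": 0},
  ],
)

```text
clock: 18.12
position: [515.9, -45.8, 7.0]
ee_rot: [0.87, -0.492, -0.001, 0.001]
contact_force: [-0.4, -0.5, -1.5]
gripper_width: 9.5
grasp_force: 59.3
```

```bash
python3 -c "
from h import *
st();gr()"
```

```text
t 18.12 p [515.9 -45.8   7. ] yawy -149.0 z [-0.002 -0.    -1.   ] F [-0.4 -0.5 -1.5] w 9.5 gf 59.3 j [ 0.23  0.43 -0.48 -0.   -0.66  0.32]
g 0.3 -97.8 zbar 60.0 R 196.0 phi 87.4
```

Emit:
send_rows(
  targets=[
    {"gripper": 1,"x": 0,"y": 0,"z": 0.2,"ax": 0,"ay": 0,"az": 0},
    {"gripper": 1,"x": 0,"y": 0,"z": 0.2,"ax": 0,"ay": 0,"az": 0},
    {"gripper": 1,"x": 0,"y": 0,"z": 0,"ax": 0,"ay": 0,"az": 0},
  ],
)

```text
clock: 18.37
position: [515.8, -45.8, 3.1]
ee_rot: [0.87, -0.492, -0.001, 0.0]
contact_force: [-2.1, 0.3, -2.2]
gripper_width: 9.8
grasp_force: 59.3
```

Emit:
send_rows(
  targets=[
    {"gripper": 1,"x": 0,"y": 0,"z": 0.15,"ax": 0,"ay": 0,"az": 0},
    {"gripper": 1,"x": 0,"y": 0,"z": 0.15,"ax": 0,"ay": 0,"az": 0},
    {"gripper": 1,"x": 0,"y": 0,"z": 0,"ax": 0,"ay": 0,"az": 0},
  ],
)

```text
clock: 18.62
position: [516.2, -45.7, 0.2]
ee_rot: [0.87, -0.492, -0.0, 0.0]
contact_force: [-2.3, -1.3, -2.1]
gripper_width: 9.7
grasp_force: 59.3
```

Emit:
send_rows(
  targets=[
    {"gripper": 1,"x": 0,"y": 0,"z": 0.1,"ax": 0,"ay": 0,"az": 0},
    {"gripper": 1,"x": 0,"y": 0,"z": 0.1,"ax": 0,"ay": 0,"az": 0},
    {"gripper": 1,"x": 0,"y": 0,"z": 0,"ax": 0,"ay": 0,"az": 0},
  ],
)

```text
clock: 18.87
position: [516.5, -45.6, -1.3]
ee_rot: [0.87, -0.492, -0.0, 0.0]
contact_force: [-2.0, -0.7, -0.6]
gripper_width: 9.8
grasp_force: 59.6
```

```bash
cat >> h.py <<'E'
def flat():
  for c in('top','scene'):
    p,d=arm.get_image(c)
    o=np.array((599.8,4.8) if c=='top' else (596.5,5.7));L=[]
    for y in range(-50,56,6):
      for x in range(-48,53,6):
        w=o+x*GX+y*GY;u,v=proj(c,(w[0],w[1],57)).round().astype(int);q=pt(c,u,v,d);g=np.array([GX@(q[:2]-o),GY@(q[:2]-o),q[2]])
        if q[2]<75 and q[2]>40: L.append(g)
    L=np.array(L);A=np.c_[L[:,:2],np.ones(len(L))]
    for _ in range(3):
      k,_r,_,_=np.linalg.lstsq(A,L[:,2],rcond=None);e=np.abs(A@k-L[:,2]);m=e<6;A,L=A[m],L[m]
    print(c,len(L),'tilt mm/100mm x,y',(k[:2]*100).round(2),'z centre',k[2].round(2))
E
python3 -c "
from h import *
st();gr();flat()"
```

```text
t 18.87 p [516.5 -45.6  -1.3] yawy -149.0 z [-0. -0. -1.] F [-2.  -0.7 -0.6] w 9.8 gf 59.6 j [ 0.23  0.44 -0.49  0.   -0.64  0.32]
g 0.5 -97.2 zbar 51.7 R 195.2 phi 89.8
top 230 tilt mm/100mm x,y [-0.81  1.2 ] z centre 56.43
scene 268 tilt mm/100mm x,y [-0.76  0.22] z centre 55.35
```

Emit:
send_rows(
  targets=[
    {"gripper": 1,"x": 0,"y": 0,"z": 0.1,"ax": 0,"ay": 0,"az": 0},
    {"gripper": 1,"x": 0,"y": 0,"z": 0.1,"ax": 0,"ay": 0,"az": 0},
    {"gripper": 1,"x": 0,"y": 0,"z": 0,"ax": 0,"ay": 0,"az": 0},
  ],
)

```text
clock: 19.22
position: [516.4, -45.7, -2.6]
ee_rot: [0.871, -0.492, 0.0, 0.0]
contact_force: [-5.1, -0.5, 7.5]
gripper_width: 9.7
grasp_force: 60.3
```

```bash
python3 -c "
from h import *
st();gr();flat()"
```

```text
t 19.22 p [516.4 -45.7  -2.6] yawy -149.0 z [-0. -0. -1.] F [-5.1 -0.5  7.5] w 9.7 gf 60.3 j [ 0.23  0.45 -0.49  0.   -0.63  0.32]
g 0.5 -97.3 zbar 50.4 R 195.3 phi 90.2
top 228 tilt mm/100mm x,y [-0.76  2.48] z centre 58.05
scene 270 tilt mm/100mm x,y [-0.47  2.84] z centre 56.43
```

Emit:
send_rows(
  targets=[
    {"gripper": 1,"x": 0,"y": 0,"z": -0.2,"ax": 0,"ay": 0,"az": 0},
    {"gripper": 1,"x": 0,"y": 0,"z": 0,"ax": 0,"ay": 0,"az": 0},
    {"gripper": 1,"x": 0,"y": 0,"z": 0,"ax": 0,"ay": 0,"az": 0},
  ],
)

```text
clock: 19.57
position: [517.0, -45.4, -1.3]
ee_rot: [0.87, -0.492, 0.0, -0.0]
contact_force: [-2.2, -0.5, 1.6]
gripper_width: 9.9
grasp_force: 59.6
```

```bash
python3 -c "
from h import *
st();gr();flat();reds()"
```

```text
t 19.57 p [517.  -45.4  -1.3] yawy -149.0 z [ 0.001  0.    -1.   ] F [-2.2 -0.5  1.6] w 9.9 gf 59.6 j [ 0.23  0.44 -0.49  0.   -0.64  0.32]
g 0.6 -96.7 zbar 51.7 R 194.7 phi 89.8
top 231 tilt mm/100mm x,y [ 0.1  -0.19] z centre 56.51
scene 270 tilt mm/100mm x,y [0.26 0.07] z centre 55.42
top [239.3 171.6] 64 gx -21.8 22.4 gy 99.4
scene [218.7 200.3] 50 gx -20.4 27.6 gy 99.6
scene [274.8 224.2] 6 gx -21.2 -12.0 gy -95.2
scene [255.9 230.1] 33 gx -71.7 -43.9 gy -57.4
scene [240.1 243.1] 15 gx -121.4 -113.1 gy -40.7
```

Emit:
send_rows(
  targets=[
    {"gripper": 1,"x": 0,"y": 0.1,"z": 0,"ax": 0,"ay": 0,"az": 0},
    {"gripper": 0.6,"x": 0,"y": 0,"z": 0,"ax": 0,"ay": 0,"az": 0},
    {"gripper": 0.3,"x": 0,"y": 0,"z": 0,"ax": 0,"ay": 0,"az": 0},
    {"gripper": 0.3,"x": 0,"y": 0,"z": 0,"ax": 0,"ay": 0,"az": 0},
    {"gripper": 0.3,"x": 0,"y": 0,"z": 0,"ax": 0,"ay": 0,"az": 0},
  ],
)

```text
clock: 20.18
position: [516.0, -46.1, -1.5]
ee_rot: [0.87, -0.492, 0.0, -0.0]
contact_force: [0.0, 0.8, 0.2]
gripper_width: 30.0
grasp_force: 0.0
```

Emit:
send_rows(
  targets=[
    {"gripper": 0.3,"x": 0,"y": 0,"z": -1.0,"ax": 0,"ay": 0,"az": 0},
    {"gripper": 0.3,"x": 0,"y": 0,"z": -2.0,"ax": 0,"ay": 0,"az": 0},
    {"gripper": 0.3,"x": 0,"y": 0,"z": -3.0,"ax": 0,"ay": 0,"az": 0},
    {"gripper": 0.3,"x": 0,"y": 0.5,"z": -3.5,"ax": 0,"ay": 0,"az": 0},
    {"gripper": 0.3,"x": 0,"y": 0.5,"z": -2.0,"ax": 0,"ay": 0,"az": 0},
  ],
)

```text
clock: 20.6
position: [509.0, -51.2, 117.8]
ee_rot: [0.871, -0.492, 0.002, -0.001]
contact_force: [1.0, -0.8, 0.9]
gripper_width: 29.9
grasp_force: 0.0
```

```bash
python3 -c "
from h import *
st();gr();flat();reds()
p,d=arm.get_image('scene');t,d2=arm.get_image('top')
print(arm.boxes_of('scene','clip_tab')[:2])
print('tab', [proj('scene',(*(np.array((596.5,5.7))+x*GX+y*GY),z)) for x,y,z in((-82,-72,64),(-82,-72,91),(-78,-72,78),(-73,-71,78))])
"
```

```text
t 20.6 p [509.  -51.2 117.8] yawy -148.9 z [ 0.006  0.    -1.   ] F [ 1.  -0.8  0.9] w 29.9 gf 0.0 j [ 0.22  0.27 -0.38  0.   -0.92  0.32]
g 1.4 -106.5 zbar 170.8 R 237.0 phi 59.7
top 224 tilt mm/100mm x,y [ 0.03 -0.83] z centre 56.53
scene 301 tilt mm/100mm x,y [ 0.79 -0.1 ] z centre 55.45
top [239.4 171.7] 64 gx -21.8 22.4 gy 99.2
scene [218.7 200.2] 51 gx -20.4 27.6 gy 99.7
scene [278.2 219.7] 54 gx -21.2 28.0 gy -96.3
scene [255.9 230. ] 34 gx -71.7 -42.7 gy -57.2
scene [240.1 243.1] 15 gx -121.4 -113.1 gy -40.7
[{'rect': [242.8, 225.1, 15.8, 11.7], 'score': 0.41}]
tab [array([256.2, 235. ]), array([255.5, 228.2]), array([256.6, 230.5]), array([257.1, 229.1])]
```

```bash
python3 -c "
from h import *
W=lambda x,y:O+x*GX+y*GY
u=np.array([1,1])/2**.5;piv=np.array([-82,-36])
tab=lambda t:piv+36*np.array([np.sin(t),-np.cos(t)])
A=W(*(tab(.17)+4*u))
way=[(*A,80,166.1,7),(*A,31,166.1,4)]
for i,t in enumerate(np.linspace(.17,1.57,13)): way.append((*W(*(tab(t)+(14.5 if i else 9)*u)),31,166.1,1))
e=tab(1.57)+14.5*u+np.array([0,3]);way.append((*W(*e),31,166.1,1))
st();plan(way,.06)"|tr -d '\n'|sed 's/--/\n/g'
```

```text
t 20.95 p [506.3 -51.3 112.5] yawy -149.0 z [-0.002 -0.    -1.   ] F [-0.2  0.1  0.3] w 29.8 gf 0.0 j [ 0.22  0.27 -0.39 -0.   -0.91  0.32]{"gripper":0.06,"x":-1.05,"y":-0.57,"z":0.46,"ax":0,"ay":0,"az":6.41},{"gripper":0.06,"x":-1.1,"y":-0.46,"z":0.47,"ax":0,"ay":0,"az":6.42},{"gripper":0.06,"x":-1.15,"y":-0.32,"z":0.46,"ax":0,"ay":0,"az":6.41},{"gripper":0.06,"x":-1.17,"y":-0.2,"z":0.47,"ax":0,"ay":0,"az":6.42},{"gripper":0.06,"x":-1.2,"y":-0.06,"z":0.46,"ax":0,"ay":0,"az":6.41},{"gripper":0.06,"x":-1.19,"y":0.07,"z":0.46,"ax":0,"ay":0,"az":6.42},{"gripper":0.06,"x":-1.17,"y":0.2,"z":0.47,"ax":0,"ay":0,"az":6.41},
{"gripper":0.06,"x":-0,"y":0,"z":1.22,"ax":0,"ay":0,"az":0},{"gripper":0.06,"x":-0,"y":0,"z":1.23,"ax":0,"ay":0,"az":0},{"gripper":0.06,"x":-0,"y":0,"z":1.22,"ax":0,"ay":0,"az":0},{"gripper":0.06,"x":-0,"y":0,"z":1.23,"ax":0,"ay":0,"az":0},
{"gripper":0.06,"x":-0,"y":-0.5,"z":-0,"ax":0,"ay":0,"az":0},
{"gripper":0.06,"x":0.22,"y":-0.91,"z":-0,"ax":0,"ay":0,"az":0},
{"gripper":0.06,"x":0.18,"y":-0.38,"z":-0,"ax":0,"ay":0,"az":0},
{"gripper":0.06,"x":0.13,"y":-0.39,"z":-0,"ax":0,"ay":0,"az":0},
{"gripper":0.06,"x":0.09,"y":-0.41,"z":-0,"ax":0,"ay":0,"az":0},
{"gripper":0.06,"x":0.04,"y":-0.42,"z":-0,"ax":0,"ay":0,"az":0},
{"gripper":0.06,"x":-0.01,"y":-0.42,"z":-0,"ax":0,"ay":0,"az":0},
{"gripper":0.06,"x":-0.06,"y":-0.42,"z":-0,"ax":0,"ay":0,"az":0},
{"gripper":0.06,"x":-0.11,"y":-0.4,"z":-0,"ax":0,"ay":0,"az":0},
{"gripper":0.06,"x":-0.16,"y":-0.39,"z":-0,"ax":0,"ay":0,"az":0},
{"gripper":0.06,"x":-0.2,"y":-0.37,"z":-0,"ax":0,"ay":0,"az":0},
{"gripper":0.06,"x":-0.24,"y":-0.35,"z":-0,"ax":0,"ay":0,"az":0},
{"gripper":0.06,"x":-0.27,"y":-0.31,"z":-0,"ax":0,"ay":0,"az":0},
{"gripper":0.06,"x":-0.22,"y":-0.21,"z":-0,"ax":0,"ay":0,"az":0},
```

Emit:
send_rows(
  targets=[
    {"gripper": 0.06,"x": -1.05,"y": -0.55,"z": 0.45,"ax": 0,"ay": 0,"az": 6.4},
    {"gripper": 0.06,"x": -1.1,"y": -0.45,"z": 0.45,"ax": 0,"ay": 0,"az": 6.4},
    {"gripper": 0.06,"x": -1.15,"y": -0.3,"z": 0.45,"ax": 0,"ay": 0,"az": 6.4},
    {"gripper": 0.06,"x": -1.15,"y": -0.2,"z": 0.45,"ax": 0,"ay": 0,"az": 6.4},
    {"gripper": 0.06,"x": -1.2,"y": -0.05,"z": 0.45,"ax": 0,"ay": 0,"az": 6.4},
  ],
)

```text
clock: 21.37
position: [503.4, 8.3, 89.5]
ee_rot: [-0.699, 0.715, 0.001, -0.001]
contact_force: [-0.6, 0.1, -0.7]
gripper_width: 39.8
grasp_force: 0.0
```

Emit:
send_rows(
  targets=[
    {"gripper": 0.06,"x": -1.2,"y": 0.05,"z": 0.45,"ax": 0,"ay": 0,"az": 6.4},
    {"gripper": 0.06,"x": -1.15,"y": 0.2,"z": 0.45,"ax": 0,"ay": 0,"az": 6.4},
    {"gripper": 0.06,"x": 0,"y": 0,"z": 0,"ax": 0,"ay": 0,"az": 0},
    {"gripper": 0.06,"x": 0,"y": 0,"z": 0,"ax": 0,"ay": 0,"az": 0},
  ],
)

```text
clock: 21.7
position: [502.7, 31.8, 80.9]
ee_rot: [-0.618, 0.786, 0.0, -0.001]
contact_force: [0.5, 0.2, -0.8]
gripper_width: 40.1
grasp_force: 0.0
```

```bash
python3 -c "
from h import *
st();gr();reds();flat()
W=lambda x,y:O+x*GX+y*GY
u=np.array([1,1])/2**.5
A=W(-76+2.8,-71.5+2.8);print(A)"
```

```text
t 21.7 p [502.7  31.8  80.9] yawy 166.4 z [-0.003 -0.001 -1.   ] F [ 0.5  0.2 -0.8] w 40.1 gf 0.0 j [ 0.39  0.3  -0.44  0.   -0.83 -0.62]
g -72.9 -69.1 zbar 133.9 R 186.5 phi 63.6
top [239.3 171.6] 64 gx -21.8 22.4 gy 99.4
top [273.9 229.8] 61 gx -21.1 22.7 gy -97.0
scene [218.7 200.2] 51 gx -20.4 27.6 gy 99.7
scene [278.2 219.7] 54 gx -21.2 28.0 gy -96.3
scene [256.1 229.9] 37 gx -71.7 -42.7 gy -57.5
scene [240.1 243.1] 15 gx -121.4 -113.1 gy -40.7
top 267 tilt mm/100mm x,y [-0.19  0.28] z centre 56.26
scene 187 tilt mm/100mm x,y [-0.1  -0.19] z centre 55.23
[502.86421161  32.1929109 ]
```

Emit:
send_rows(
  targets=[
    {"gripper": 0.06,"x": 0,"y": 0,"z": 1.3,"ax": 0,"ay": 0,"az": 0},
    {"gripper": 0.06,"x": 0,"y": 0,"z": 1.3,"ax": 0,"ay": 0,"az": 0},
    {"gripper": 0.06,"x": 0,"y": 0,"z": 1.3,"ax": 0,"ay": 0,"az": 0},
    {"gripper": 0.06,"x": 0,"y": 0,"z": 0.9,"ax": 0,"ay": 0,"az": 0},
    {"gripper": 0.06,"x": 0,"y": 0,"z": 0,"ax": 0,"ay": 0,"az": 0},
  ],
)

```text
clock: 22.32
position: [502.0, 30.8, 32.4]
ee_rot: [-0.617, 0.787, 0.001, -0.002]
contact_force: [0.4, -1.2, 0.1]
gripper_width: 40.2
grasp_force: 0.0
```

Emit:
send_rows(
  targets=[
    {"gripper": 0.06,"x": 0,"y": -0.5,"z": 0,"ax": 0,"ay": 0,"az": 0},
    {"gripper": 0.06,"x": 0.2,"y": -0.6,"z": 0,"ax": 0,"ay": 0,"az": 0},
    {"gripper": 0.06,"x": 0.15,"y": -0.5,"z": 0,"ax": 0,"ay": 0,"az": 0},
    {"gripper": 0.06,"x": 0.15,"y": -0.4,"z": 0,"ax": 0,"ay": 0,"az": 0},
    {"gripper": 0.06,"x": 0.1,"y": -0.4,"z": 0,"ax": 0,"ay": 0,"az": 0},
  ],
)

```text
clock: 22.73
position: [525.2, 19.4, 34.2]
ee_rot: [-0.617, 0.787, 0.0, -0.0]
contact_force: [-2.4, -1.2, 0.6]
gripper_width: 39.8
grasp_force: 1.1
```

Emit:
send_rows(
  targets=[
    {"gripper": 0.06,"x": 0.05,"y": -0.4,"z": 0,"ax": 0,"ay": 0,"az": 0},
    {"gripper": 0.06,"x": 0,"y": -0.4,"z": 0,"ax": 0,"ay": 0,"az": 0},
    {"gripper": 0.06,"x": -0.05,"y": -0.4,"z": 0,"ax": 0,"ay": 0,"az": 0},
    {"gripper": 0.06,"x": -0.1,"y": -0.4,"z": 0,"ax": 0,"ay": 0,"az": 0},
    {"gripper": 0.06,"x": -0.15,"y": -0.4,"z": 0,"ax": 0,"ay": 0,"az": 0},
  ],
)

```text
clock: 23.15
position: [546.2, 18.0, 34.2]
ee_rot: [-0.617, 0.787, -0.0, 0.0]
contact_force: [-2.1, -0.7, -0.8]
gripper_width: 40.3
grasp_force: 0.7
```

```bash
python3 -c "
from h import *
st();gr();flat()
p,d=arm.get_image('scene');q=p.astype(int);m=(q[...,0]-q[...,1]>60)&(q[...,0]-q[...,2]>60);n,l,s,ce=cv2.connectedComponentsWithStats(m.astype(np.uint8))
o=np.array((596.5,5.7))
for i in range(1,n):
  if s[i,4]>6 and 190<ce[i][0]<330 and 170<ce[i][1]<260:
    w=onz('scene',ce[i],78)[:2]-o;g=np.array([GX@w,GY@w]);r=g-(-82,-36);print(ce[i].round(1),s[i],g.round(1),'r',np.hypot(*r).round(1),'ang',np.arctan2(r[0],-r[1]).round(2))
"
```

```text
t 23.15 p [546.2  18.   34.2] yawy 166.2 z [ 0.001  0.    -1.   ] F [-2.1 -0.7 -0.8] w 40.3 gf 0.7 j [ 0.33  0.43 -0.39  0.   -0.75 -0.57]
g -38.6 -39.0 zbar 87.2 R 141.7 phi 75.2
top 148 tilt mm/100mm x,y [2.21 1.31] z centre 55.46
scene 170 tilt mm/100mm x,y [-0.14 -0.61] z centre 55.44
[218.8 200.1] [214 195  10  11  50] [-17.1  83.2] r 135.8 ang 2.64
[240. 243.] [238 242   5   3  11] [-135.4  -53.1] r 56.0 ang -1.26
```

Emit:
send_rows(
  targets=[
    {"gripper": 0.06,"x": -0.15,"y": -0.35,"z": 0,"ax": 0,"ay": 0,"az": 0},
    {"gripper": 0.06,"x": -0.2,"y": -0.35,"z": 0,"ax": 0,"ay": 0,"az": 0},
    {"gripper": 0.06,"x": -0.25,"y": -0.3,"z": 0,"ax": 0,"ay": 0,"az": 0},
    {"gripper": 0.06,"x": -0.2,"y": -0.2,"z": 0,"ax": 0,"ay": 0,"az": 0},
    {"gripper": 0.06,"x": 0,"y": 0,"z": 0,"ax": 0,"ay": 0,"az": 0},
  ],
)

```text
clock: 23.72
position: [558.3, 22.7, 33.7]
ee_rot: [-0.617, 0.787, 0.0, -0.001]
contact_force: [-2.8, -1.5, 1.3]
gripper_width: 39.8
grasp_force: 1.4
```

```bash
python3 -c "
from h import *
st();gr()"
```

```text
t 23.72 p [558.3  22.7  33.7] yawy 166.2 z [-0.002 -0.    -1.   ] F [-2.8 -1.5  1.3] w 39.8 gf 1.4 j [ 0.33  0.45 -0.36 -0.   -0.77 -0.57]
g -36.4 -26.1 zbar 86.7 R 129.1 phi 73.9
```

Emit:
send_rows(
  targets=[
    {"gripper": 0.06,"x": -0.15,"y": -0.15,"z": 0,"ax": 0,"ay": 0,"az": 0},
    {"gripper": 0.06,"x": -0.15,"y": -0.15,"z": 0,"ax": 0,"ay": 0,"az": 0},
    {"gripper": 0.06,"x": 0,"y": 0,"z": 0,"ax": 0,"ay": 0,"az": 0},
  ],
)

```text
clock: 23.97
position: [558.6, 23.8, 33.1]
ee_rot: [-0.617, 0.787, 0.002, -0.004]
contact_force: [-8.5, -1.1, 3.9]
gripper_width: 39.7
grasp_force: 3.8
```

Emit:
send_rows(
  targets=[
    {"gripper": 0.06,"x": 0.1,"y": 0.5,"z": 0,"ax": 0,"ay": 0,"az": 0},
    {"gripper": 0.06,"x": 0.1,"y": 0.5,"z": 0,"ax": 0,"ay": 0,"az": 0},
    {"gripper": 0.06,"x": 0,"y": 0,"z": -1.0,"ax": 0,"ay": 0,"az": 0},
    {"gripper": 0.06,"x": 0,"y": 0,"z": -3.0,"ax": 0,"ay": 0,"az": 0},
    {"gripper": 0.06,"x": 0,"y": 0,"z": -4.0,"ax": 0,"ay": 0,"az": 0},
  ],
)

```text
clock: 24.38
position: [550.9, 25.1, 113.1]
ee_rot: [-0.617, 0.787, 0.001, -0.002]
contact_force: [1.3, 0.8, -0.3]
gripper_width: 40.3
grasp_force: 0.0
```

Emit:
send_rows(
  targets=[
    {"gripper": 0.06,"x": 0,"y": 4.0,"z": -3.0,"ax": 0,"ay": 0,"az": 0},
    {"gripper": 0.06,"x": 0,"y": 4.0,"z": -3.0,"ax": 0,"ay": 0,"az": 0},
    {"gripper": 0.06,"x": 0,"y": 4.0,"z": 0,"ax": 0,"ay": 0,"az": 0},
    {"gripper": 0.06,"x": 0,"y": 4.0,"z": 0,"ax": 0,"ay": 0,"az": 0},
    {"gripper": 0.06,"x": 0,"y": 4.0,"z": 0,"ax": 0,"ay": 0,"az": 0},
  ],
)

```text
clock: 24.8
position: [370.6, 70.5, 165.5]
ee_rot: [-0.617, 0.787, -0.0, 0.002]
contact_force: [-1.0, 1.6, -0.0]
gripper_width: 40.4
grasp_force: 0.0
```

```bash
python3 -c "
from h import *
st();flat();reds()
for c,o in(('scene',(596.5,5.7)),('top',(599.8,4.8))):
  p,d=arm.get_image(c);q=p.astype(int);m=(q[...,0]-q[...,1]>50)&(q[...,0]-q[...,2]>50);n,l,s,ce=cv2.connectedComponentsWithStats(m.astype(np.uint8))
  for i in range(1,n):
    if s[i,4]>3:
      z=78 if c=='scene' else 90
      w=onz(c,ce[i],z)[:2]-np.array(o);g=np.array([GX@w,GY@w]);r=g-(-82,-36)
      if np.hypot(*r)<50: print(c,ce[i].round(1),s[i],g.round(1),'r',np.hypot(*r).round(1),'ang',np.arctan2(r[0],-r[1]).round(2))
"
```

```text
t 24.8 p [370.6  70.5 165.5] yawy 166.2 z [ 0.004  0.003 -1.   ] F [-1.   1.6 -0. ] w 40.4 gf 0.0 j [ 0.63 -0.03 -0.6   0.   -1.   -0.87]
top 301 tilt mm/100mm x,y [-0.14  0.88] z centre 56.43
scene 151 tilt mm/100mm x,y [-1.7  -0.03] z centre 55.43
top [239.4 171.6] 65 gx -21.8 22.4 gy 99.3
top [248.  219.2] 19 gx -54.1 -41.2 gy -32.7
top [273.9 229.7] 62 gx -21.1 22.7 gy -96.9
top [235.9 247.4] 40 gx -134.4 -106.6 gy -84.6
scene [250.3 218. ] 37 gx -38.2 -7.9 gy -21.0
scene [280.5 216. ] 18 gx 10.2 28.0 gy -95.9
scene [240.1 243.1] 15 gx -121.4 -113.1 gy -40.7
scene [250.3 218. ] [248 214   5   9  37] [-43.5 -34.4] r 38.6 ang 1.61
top [247.9 219.3] [246 217   5   5  18] [-46.7 -36. ] r 35.3 ang 1.57
```

Emit:
send_rows(
  targets=[
    {"gripper": 0.06,"x": 0,"y": 0,"z": 0,"ax": 0,"ay": 0,"az": 0},
    {"gripper": 0.06,"x": 0,"y": 0,"z": 0,"ax": 0,"ay": 0,"az": 0},
  ],
)

```text
clock: 25.27
position: [372.0, 69.8, 164.0]
ee_rot: [-0.617, 0.787, -0.0, -0.0]
contact_force: [0.1, 0.1, -0.8]
gripper_width: 39.9
grasp_force: 0.0
```

```bash
python3 -c "
from bench import arm
print(arm.job_done())"
```

```text
the job is handed in; nothing more can be done
None
```

I turned the plate ribbed side up and lowered it gently: bar_b is in the cradle, and it measures flat and at seated height on the pins. The clip is fully across (about 1.57), nothing standing around was touched, and I handed the job in at about 25 s; the hand-in returned no verdict.

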